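Camera slider set for the tea-tray shot

TASK

Set up the tea-tray shot: loosen the orange clamp lever on the camera slider, push the carriage along until its orange pointer lines up with the red tape mark (not the blue one), and swing the lever back until it is firmly hand-tight, without overtightening it. Also turn the steel sugar pot upright on its spot so that its orange clip faces the camera's lens, and leave the glasses and saucers as they are.

Things in the scene. Friction and masses are not known exactly. Their poses are not given: they have to be found in the camera images.
- slider: Camera slider, fixed: graphite rail 440 mm long, 60 wide, top at z 40 mm, with a black end plate (14 mm thick, 72 wide, top z 47) at each end. Origin: on the worktop under the rail's middle; +y along the rail (left seen from the robot), +x away from the robot, towards the tray; may be turned a few degrees.
- carriage (a joint): Travel of the carriage along the rail's +y from the rail's middle, m, -0.165 to 0.165. Carriage: grey plate 84 mm along the rail, 56 across (slider x -16 to 40 mm), z 44 to 58 mm, with a camera on it. Clamp loose: slides with 4.5 N drag and stays where it is left; clamp tight: takes 30 N or more. Push it with closed fingers on an end face.
- push_left (a point): Middle of the carriage plate's left (+y) end face, at z 51 mm, 42 mm from the carriage's middle.
- push_right (a point): Middle of the plate's right (-y) end face, at z 51 mm, 42 mm from the carriage's middle.
- pointer (a point): Tip of the carriage's orange pointer (3 mm wide), on the robot side of the carriage at its middle, just above the white scale strip on the rail (x -23.5 mm in the slider's frame, z 41 mm).
- mark_red: Red tape mark on the rail's scale strip, 6 mm wide along the rail, 12 mm long across it. Origin at its middle; axes as the slider's. The pointer is to stand over its middle.
- mark_blue: Blue tape mark of the same size, at the other end of the scale: another shot, not wanted now.
- clamp (a joint): Clamp lever angle, rad, -0.7 to 1.35. 0: handle along the rail's +y; positive (anticlockwise from above, handle towards the robot) loosens. Starts nipped at 0 to 0.45. With wear, it comes free anywhere from 0.2 to 1.05 and is hand-tight anywhere from -0.4 to 0.5: feel for it. Stays where left.
- lever_hub (a point): On the lever's vertical turning axis, at z 76 mm, slider x -6 mm, at the carriage's middle along the rail. The hub is a black cylinder of radius 9.5 mm up to z 81 mm. Pushed square 58 mm from the axis, a loose lever takes about 4 N; when tightening, 5.5 N is barely tight, 7 N right, and over 9 N too tight.
- lever_tip (a point): Centre of the orange handle's round end, 62 mm from the hub's axis, z 90 mm. The handle is a round bar of radius 5.5 mm rising outwards (axis z 82 mm at 22 mm from the hub's axis, 90 at 62). Push it sideways near the end with closed fingers; at handle angle 0 there is only the rail under its outer 20 mm.
- shoe: The clamp's brake shoe, hidden inside the carriage, pressed onto the floor of the rail's slot by the lever's screw; it cannot be reached.
- lens (a point): Front of the lens of the black action camera on the carriage: tray side, z 87 mm, 13 mm to +y of the carriage's middle, slider x 46 mm. The camera's body is 60 mm along the rail, slider x 10 to 40 mm, top at z 102 mm.
- pot: Steel sugar pot standing loose on the tray, 74 mm across, 97 high with its black knob, 0.25 to 0.5 kg; the lid is clipped on, so lid, knob and pot turn as one. Origin: centre of its underside; z up; +x points out through the orange clip on its side.
- pot_knob (a point): Point to grip on the pot's round black knob: on the pot's axis, 86 mm above its underside; the knob is 24 mm across, from 67 to 97 mm above the underside, above a flat lid.
- pot_clip (a point): Outer face of the pot's orange clip, 43 mm out from the pot's axis and 50 mm above its underside.
- tray: Square black melamine tray, 280 mm, floor 6 mm thick, rim 22 mm high and 6 mm wide. Origin: centre of its underside. It does not move.
- glass0: Waisted tea glass standing loose on the tray, 55 mm across the rim, 85 mm high. Origin: centre of its underside.
- glass1: As glass0.
- glass2: As glass0.
- saucers: Stack of three tea saucers, 108 mm across, 29 mm high. Origin: centre of its underside.
There are look-alikes about, which are no part of the job. What is shaped like the pot but green or turquoise is not meant.

How it is judged:
By the outcome, as a careful person would: the job done as asked, in the order asked, and still so for the second after the job is handed in, with the robot touching nothing.
It also fails if it takes over 72 s, if anything falls off the work surface, if the arm or the gripper's body presses on something with over 40 N, if the wrist force passes 120 N, or if a joint passes its speed limit or range.

ROBOT

A 6-joint arm with a two-finger parallel gripper is mounted at the origin on the work surface. World frame = base frame: x ahead of the robot, y to its left, z up, the work surface at z = 0. Lengths are in m, angles in rad, forces in N, time in s.
With the tool pointing down it reaches from about 0.35 to 0.875 m from the base axis. Payload 4.2 kg.
Tool frame: the origin (TCP) lies midway between the tips of the shut fingers; the grasp point (between the pads) lies 19 mm behind it; z points along the fingers, y is the line along which they close (so a half turn about z gives the same grasp; the last joint's range is limited). The gripper opens to 87 mm and grips with 3 to 60 N. Pads are 19 mm wide; open, the fingers measure 117 mm over their backs; the gripper's body (75 mm by 190 mm) begins 51 mm behind the grasp point.
Start: joints at [1.426, 0.385, 0.008, 0, -1.194, -0.259], TCP at [0.246, 0.575, 0.223] pointing down, gripper open.
Joint ranges: [-3.14, 3.14], [-1.21, 2.06], [-1.07, 1.41], [-3.16, 2.05], [-2.99, -0.16], [-3.1, 3.1]. Speed limits (rad/s): [2.79, 2.79, 3.14, 3.14, 3.14, 3.14].

INTERFACE

Orientations are given as a 3x3 rotation matrix whose columns are the frame's x, y, z axes.
In Python, from bench import observe, camera, calibration, manip, nets gives the robot as it stands.
- The arm moves only by the tool send_rows, never from a script. Its argument "targets" is a list of rows, each a list of 3 entries, a list of its own where there are three numbers: the shift along the tool's x, y, z in cm, then the turn, a rotation vector about the tool's x, y, z in rad, then the opening, from 0 (shut) to 1 (fully open). A call has 1 to 12 rows; each row shifts and turns the commanded pose from where the row before left it, along the tool's axes as they then stand; what a row does not reach is not made up. A row lasts 1/12 s, in which the tool goes at most 41.7 mm and 7.16 degrees, less where a joint would pass 70% of its speed; a pose out of reach is approached as far as the arm can. A call is refused whole if a number of a shift passes 4.17 or a number of a turn 0.125, either way. A call with a gripper value outside its range is refused whole. The fingers move at their own pace and stop on an object; "grip_force" is the grip in N (left out, the last holds). Time passes only in rows, so rows that do not move let the fingers close. It gives the time, the measured TCP pose, the force, the opening and the grip force at its end, in the units of the state.
- observe(): the state, without advancing time (a new reading comes with each control period).
- camera(name): name is "side" or "top"; returns (picture, depth): 480x640x3 uint8, red, green, blue; 480x640 float32, m along the optical axis (not along the pixel's ray), 0 where there is no reading.
- calibration(name): a dict with "fx", "fy", "cx", "cy" (pixels), "dist_coeffs" ([k1, k2, p1, p2, k3] as OpenCV has them; the pictures are not rectified), "R" (3x3) and "t" (3): a world point X has camera coordinates R X + t. Camera axes: x right, y down, z forward; pixel columns grow to the right and rows downward; lengths in m; the calibration is good to about 2 mm. A picture is of the moment at which its call begins. calibration takes no time and is no camera call.
- manip.sign_off(): hands the job in; it is judged then, once.
Trained networks look in the newest picture that a camera, given by its name, has taken for a name from the list of things; names that differ only in an ending like _2 or _b are one class to them, and where a whole thing is asked for, a point or a joint stands for the part that bears it (a point fixed in the world has none). Each returns a list of dicts, best first, with "p" (0 to 1); they miss things now and then, are a little off and sometimes report something else, mostly with a low value. They report only what shows in the picture. A call takes as long as a camera call. They do not tell look-alikes from the thing itself.
- nets.trace(target, camera): "mask" (480x640 bool, what is visible of it) and "location" ([row, column] as shares, 0 to 1, of the picture: columns of its width, rows of its height, amid what is visible of it).
- nets.place_of(target, camera): "location" ([row, column] as shares, 0 to 1, of the picture: columns of its width, rows of its height: a listed point, or the origin of a listed thing).
The state is a dict: "clock": time; "q": joint angles; "joint_vel": joint speeds; "effort": joint torques, N m; "tool_pos": TCP position; "orientation": TCP orientation; "force": force on the tool from outside, world axes, zero at the start; "wrist_torque": the same for the moment, N m; "finger_gap": finger opening in m; "grasp_force": force on a finger pad.
Only numpy, scipy, OpenCV 4.12 (cv2) and the standard library are available. Lean on these libraries where they do the work, as an engineer would, in place of code of your own. Each camera call takes 0.05 s, during which the arm holds its last target. There are 200 camera calls.

## Working session

There is one attempt and no reset: what is moved stays moved. The work goes in short steps, Python scripts to look and compute and a tool call to move; the robot and the scene stay as the last step left them, time stands still between calls to the robot, and variables do not carry over. Pictures are saved under pics/ and viewed, at most 10 in all, crops included, and the job is handed in when it is done.

Besides the shell and the picture viewer there is one more tool, called after "Emit:" in YAML: its name, and indented under it one key for each argument. send_rows: Moves the arm, as the interface text tells. Its arguments: {"type":"object","properties":{"targets":{"type":"array"},"grip_force":{"type":"number"}},"required":["targets"]}

```bash
ls; mkdir -p pics; cat > h.py <<'E'
import numpy as np,cv2,json
from bench import observe,camera,calibration,manip,nets
def px(loc): return (loc[1]*640,loc[0]*480)
def ray(cam,u,v):
    c=calibration(cam);K=np.array([[c['fx'],0,c['cx']],[0,c['fy'],c['cy']],[0,0,1]])
    n=cv2.undistortPoints(np.array([[[u,v]]],float),K,np.array(c['dist_coeffs']))[0,0]
    R=np.array(c['R']);t=np.array(c['t']);return -R.T@t,R.T@np.array([n[0],n[1],1.])
def at_z(cam,u,v,z):
    o,d=ray(cam,u,v);return o+d*(z-o[2])/d[2]
def at_d(cam,u,v,dep):
    o,d=ray(cam,u,v);return o+d*dep
def proj(cam,X):
    c=calibration(cam);K=np.array([[c['fx'],0,c['cx']],[0,c['fy'],c['cy']],[0,0,1]])
    return cv2.projectPoints(np.array(X,float).reshape(-1,3),cv2.Rodrigues(np.array(c['R']))[0],np.array(c['t']),K,np.array(c['dist_coeffs']))[0][:,0]
def save(n,im): cv2.imwrite('pics/'+n+'.png',im[:,:,::-1])
E
python3 - <<'E'
from h import *
for c in('top','side'):
    im,d=camera(c);save(c+'0',im);np.save(c+'d.npy',d)
zs=dict(slider=0,pointer=.041,mark_red=.04,mark_blue=.04,lever_hub=.076,lever_tip=.09,lens=.087,pot=.006,pot_knob=.092,pot_clip=.056,glass0=.006,saucers=.006,tray=0)
for c in('top','side'):
  for n,z in zs.items():
    for r in nets.place_of(n,c)[:4]:
        u,v=px(r['location']);print(c,n,round(r['p'],2),int(u),int(v),np.round(at_z(c,u,v,z),3))
s=observe();print(s['clock'],np.round(s['orientation'],3),s['force'],s['tool_pos'])
E
```

```text
pics
top slider 0.77 359 346 [ 0.482 -0.032  0.   ]
top pointer 0.84 380 366 [ 0.455 -0.058  0.041]
top mark_red 0.46 413 368 [ 0.453 -0.104  0.04 ]
top mark_blue 0.55 307 360 [0.466 0.046 0.04 ]
top mark_blue 0.54 270 165 [0.752 0.096 0.04 ]
top lever_hub 0.6 384 354 [ 0.474 -0.059  0.076]
top lever_tip 0.56 341 353 [0.477 0.001 0.09 ]
top lens 0.95 376 315 [ 0.525 -0.049  0.087]
top pot 0.94 467 186 [ 0.726 -0.21   0.006]
top pot 0.93 155 224 [0.67  0.274 0.006]
top pot 0.75 326 221 [0.672 0.014 0.006]
top pot 0.58 340 353 [ 0.473 -0.004  0.006]
top pot_knob 0.94 329 206 [0.676 0.012 0.092]
top pot_knob 0.8 486 170 [ 0.725 -0.209  0.092]
top pot_knob 0.69 371 158 [ 0.745 -0.049  0.092]
top pot_knob 0.67 143 212 [0.67  0.265 0.092]
top pot_clip 0.83 451 156 [ 0.758 -0.173  0.056]
top pot_clip 0.74 150 247 [0.626 0.266 0.056]
top pot_clip 0.59 346 195 [ 0.701 -0.015  0.056]
top pot_clip 0.56 327 220 [0.662 0.014 0.056]
top glass0 0.91 379 203 [ 0.7   -0.07   0.006]
top glass0 0.87 374 152 [ 0.783 -0.065  0.006]
top glass0 0.59 326 153 [0.781 0.012 0.006]
top glass0 0.32 318 195 [0.71
[... 639 characters left out ...]
157 [ 0.73  -0.189  0.092]
side pot_knob 0.68 264 362 [0.668 0.272 0.092]
side pot_knob 0.26 417 240 [ 0.461 -0.007  0.092]
side pot_clip 0.76 283 172 [ 0.758 -0.174  0.056]
side pot_clip 0.72 287 377 [0.636 0.274 0.056]
side pot_clip 0.56 288 234 [ 0.704 -0.007  0.056]
side pot_clip 0.17 403 213 [ 0.492 -0.101  0.056]
side glass0 0.98 263 227 [ 0.773 -0.055  0.006]
side glass0 0.98 295 227 [ 0.708 -0.066  0.006]
side glass0 0.84 253 255 [0.774 0.019 0.006]
side saucers 0.97 243 292 [0.766 0.108 0.006]
side tray 0.61 277 264 [0.722 0.029 0.   ]
1.4 [[ 0.92  -0.393 -0.   ]
 [-0.393 -0.92  -0.   ]
 [ 0.     0.    -1.   ]] [-0.0386804  -0.18481147  0.41322418] [0.24553765 0.57473139 0.22255543]
```

```bash
python3 - <<'E'
import cv2
a=cv2.imread('pics/top0.png')
cv2.imwrite('pics/c1.png',cv2.resize(a[130:400,120:520],None,fx=2,fy=2,interpolation=cv2.INTER_CUBIC))
a=cv2.imread('pics/side0.png')
cv2.imwrite('pics/c2.png',cv2.resize(a[130:410,200:460],None,fx=2.1,fy=2.1,interpolation=cv2.INTER_CUBIC))
E
```

```text
(no output)
```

View pics/c1.png

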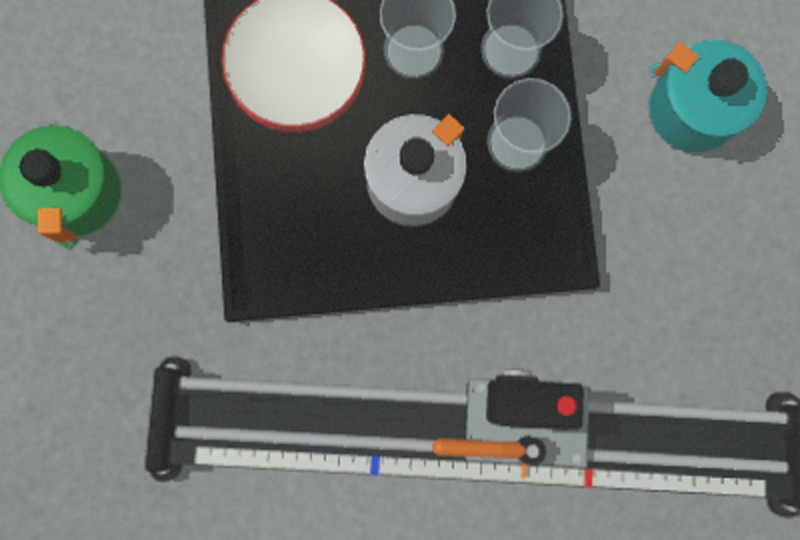

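View pics/c2.png

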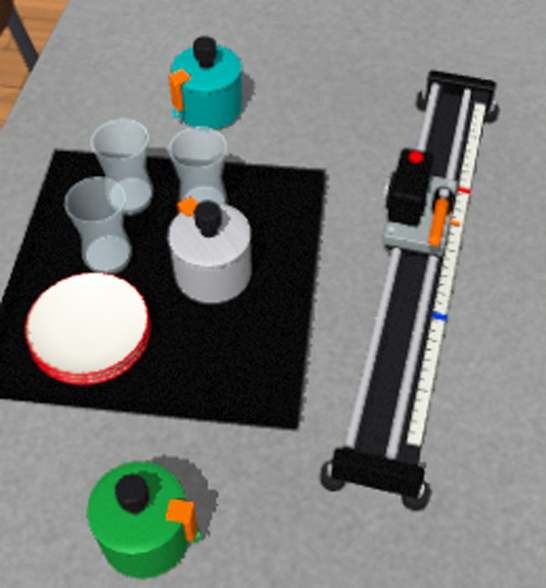

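Top view (crop ÷2 + (120,130)): candidates for the pot are green (146,222), turquoise (478,178) and steel (327,212). The steel one on the tray is the one meant, and its clip is at (344,195). Pointer is at (382,366), red mark at (414,369), blue mark at (307,362), and the lever lies near angle 0. Next I measure by colour.

```bash
cat >> h.py <<'E'
def blob(im,hlo,hhi,box,s=120,v=80):
    hs=cv2.cvtColor(im,cv2.COLOR_RGB2HSV).astype(int);h=hs[...,0]
    m=((h>=hlo)&(h<=hhi)) if hlo<=hhi else ((h>=hlo)|(h<=hhi))
    m&=(hs[...,1]>s)&(hs[...,2]>v);k=np.zeros_like(m);x0,y0,x1,y1=box;k[y0:y1,x0:x1]=1;m&=k
    w=m*hs[...,1].astype(float)
    yy,xx=np.nonzero(m);return (np.average(xx,weights=w[m]),np.average(yy,weights=w[m]),len(xx)) if len(xx) else None
E
python3 - <<'E'
from h import *
im=cv2.imread('pics/top0.png')[:,:,::-1].copy()
r=blob(im,172,4,(405,360,425,378),100);b=blob(im,105,130,(295,352,320,372),100)
p=blob(im,5,20,(374,360,392,372),80);l=blob(im,5,20,(325,340,384,359),120)
print(r,b,p,l)
R=at_z('top',*r[:2],.04);B=at_z('top',*b[:2],.04);P=at_z('top',*p[:2],.041);L=at_z('top',*l[:2],.086)
print(R,B,P,L)
w=np.argwhere(cv2.inRange(cv2.cvtColor(im,cv2.COLOR_RGB2HSV),(0,0,170),(180,60,255))[345:390,215:510])
# strip: fit line
m=[]
for c in range(225,500,4):
    g=im[345:385,c].astype(int).min(1); k=np.argsort(g)[-5:]
    if g[k].min()>150: m.append((c,345+np.median(k)))
m=np.array(m);W=np.array([at_z('top',a,b,.04) for a,b in m])
f=np.polyfit(W[:,1],W[:,0],1);f=np.polyfit(*(W[abs(np.polyval(f,W[:,1])-W[:,0])<.004][:,[1,0]].T),1)
yaw=-np.arctan(f[0]);print('strip yaw',yaw,len(m))
d=(B-R)/np.linalg.norm(B-R);print('marks yaw',np.arctan2(-d[0],d[1]))
hs=cv2.cvtColor(im,cv2.COLOR_RGB2HSV)
mm=cv2.inRange(hs,(5,120,80),(20,255,255))[340:359,325:390];ys,xs=np.nonzero(mm)
pts=np.array([at_z('top',x+325,y+340,.086) for x,y in zip(xs,ys)])
v=np.linalg.svd(pts-pts.mean(0))[2][0];v*=np.sign(v[1]);print('lever yaw',np.arctan2(-v[0],v[1]),pts.mean(0),pts[:,1].min(),pts[:,1].max())
c=blob(im,5,20,(335,180,355,202),120);print('clip',c,at_z('top',*c[:2],.06))
E
```

```text
(np.float64(413.64079220571796), np.float64(368.44769206197094), 40) (np.float64(307.0978225008248), np.float64(362.2024084460574), 39) (np.float64(381.71445450964944), np.float64(364.5297361165813), 17) (np.float64(358.4911779264535), np.float64(353.81380235361746), 364)
[ 0.45196429 -0.10456618  0.04      ] [0.46300194 0.04561366 0.04      ] [ 0.45808441 -0.05950032  0.041     ] [ 0.47551613 -0.0227742   0.086     ]
strip yaw -0.0744528943674135 65
marks yaw -0.07336435751571088
lever yaw -0.05942740920418933 [ 0.47553711 -0.02277606  0.086     ] -0.0541212756141768 0.007107721803242824
clip (np.float64(343.9931578553802), np.float64(194.26430120391834), 147) [ 0.7009887  -0.01079113  0.06      ]
```

```bash
cat >> h.py <<'E'
def plan(pos,yaw,n,p0=None,y0=None):
    """rows from current (measured) pose to pos/yaw in n rows; tool down"""
    s=observe();o=np.array(s['orientation'])
    if p0 is None:p0=np.array(s['tool_pos'])
    if y0 is None:y0=np.arctan2(o[1,0],o[0,0])
    dw=(np.array(pos)-p0)/n;dy=(yaw-y0+np.pi)%(2*np.pi)-np.pi;rows=[];p=p0.copy();y=y0
    for i in range(n):
        t=p0+dw*(i+1)-p;c,sn=np.cos(y),np.sin(y)
        tl=np.round(100*np.array([t[0]*c+t[1]*sn,t[0]*sn-t[1]*c,-t[2]]),2);r=round(-dy*(i+1)/n-(y0-y),3)
        rows.append([tl.tolist(),[0,0,r],0]);d=tl/100
        p=p+np.array([d[0]*c+d[1]*sn,d[0]*sn-d[1]*c,-d[2]]);y-=r
    print('from',np.round(p0,4),round(y0,3),'F',np.round(s['force'],2),'t',round(s['clock'],2))
    print(str(rows).replace(' ',''))
E
python3 - <<'E'
from h import *
plan([.506,-.003,.19],-1.645,20)
E
```

```text
from [0.2455 0.5747 0.2226] -0.404 F [-0.04 -0.18  0.41] t 1.4
[[[2.33,2.14,0.16],[0,0,np.float64(0.062)],0],[[2.46,2.0,0.17],[0,0,np.float64(0.062)],0],[[2.58,1.84,0.16],[0,0,np.float64(0.062)],0],[[2.69,1.68,0.16],[0,0,np.float64(0.062)],0],[[2.79,1.5,0.16],[0,0,np.float64(0.062)],0],[[2.88,1.33,0.17],[0,0,np.float64(0.062)],0],[[2.95,1.15,0.16],[0,0,np.float64(0.062)],0],[[3.02,0.97,0.16],[0,0,np.float64(0.062)],0],[[3.07,0.78,0.16],[0,0,np.float64(0.063)],0],[[3.11,0.58,0.17],[0,0,np.float64(0.062)],0],[[3.15,0.38,0.16],[0,0,np.float64(0.062)],0],[[3.16,0.19,0.16],[0,0,np.float64(0.062)],0],[[3.17,0.0,0.17],[0,0,np.float64(0.062)],0],[[3.16,-0.2,0.16],[0,0,np.float64(0.062)],0],[[3.15,-0.4,0.16],[0,0,np.float64(0.062)],0],[[3.11,-0.59,0.16],[0,0,np.float64(0.062)],0],[[3.07,-0.78,0.17],[0,0,np.float64(0.062)],0],[[3.02,-0.97,0.16],[0,0,np.float64(0.062)],0],[[2.95,-1.16,0.16],[0,0,np.float64(0.062)],0],[[2.87,-1.33,0.17],[0,0,np.float64(0.062)],0]]
```

Emit:
send_rows:
  targets:
    - [[2.3,2.1,0.2],[0,0,0.062],0]
    - [[2.5,2.0,0.2],[0,0,0.062],0]
    - [[2.6,1.8,0.2],[0,0,0.062],0]
    - [[2.7,1.7,0.2],[0,0,0.062],0]
    - [[2.8,1.5,0.2],[0,0,0.062],0]
    - [[2.9,1.3,0.2],[0,0,0.062],0]
    - [[2.95,1.15,0.2],[0,0,0.062],0]
    - [[3.0,1.0,0.2],[0,0,0.062],0]
    - [[3.1,0.8,0.2],[0,0,0.062],0]
    - [[3.1,0.6,0.2],[0,0,0.062],0]
    - [[3.15,0.4,0.2],[0,0,0.062],0]
    - [[3.15,0.2,0.2],[0,0,0.062],0]
  grip_force: 20

```text
clock: 2.4
tool_pos: [0.4025, 0.2266, 0.1988]
orientation: [[0.408, -0.913, 0.001], [-0.913, -0.408, 0.001], [-0.0, -0.001, -1.0]]
force: [1.1, 0.6, -0.3]
finger_gap: 0.0152
grasp_force: 0.0
```

Emit:
send_rows:
  targets:
    - [[3.15,0.0,0.2],[0,0,0.062],0]
    - [[3.15,-0.2,0.2],[0,0,0.062],0]
    - [[3.15,-0.4,0.2],[0,0,0.062],0]
    - [[3.1,-0.6,0.2],[0,0,0.062],0]
    - [[3.1,-0.8,0.2],[0,0,0.062],0]
    - [[3.0,-1.0,0.2],[0,0,0.062],0]
    - [[2.95,-1.15,0.2],[0,0,0.062],0]
    - [[2.9,-1.3,0.2],[0,0,0.062],0]
    - [[0,0,0],[0,0,0],0]
    - [[0,0,0],[0,0,0],0]

```text
clock: 3.23
tool_pos: [0.5067, -0.0043, 0.1822]
orientation: [[-0.076, -0.997, -0.001], [-0.997, 0.076, -0.0], [0.0, 0.001, -1.0]]
force: [0.5, -0.1, 0.3]
finger_gap: 0.0005
grasp_force: 0.0
```

```bash
sed -i 's/r=round(\(.*\),3)$/r=float(round(\1,3))/' h.py; python3 - <<'E'
from h import *
plan([.506,-.003,.075],-1.645,5)
E
```

```text
from [ 0.5067 -0.0043  0.1822] -1.647 F [ 0.48 -0.14  0.3 ] t 3.23
[[[-0.03,0.02,2.14],[0,0,-0.0],0],[[-0.02,0.01,2.15],[0,0,-0.001],0],[[-0.03,0.02,2.14],[0,0,-0.0],0],[[-0.02,0.01,2.15],[0,0,-0.0],0],[[-0.03,0.02,2.14],[0,0,-0.001],0]]
```

Emit:
send_rows:
  targets:
    - [[0,0,3.0],[0,0,0],0]
    - [[0,0,3.0],[0,0,0],0]
    - [[0,0,3.0],[0,0,0],0]
    - [[0,0,1.7],[0,0,0],0]
    - [[0,0,0],[0,0,0],0]
    - [[0,0.3,0],[0,0,0],0]
    - [[0,0.3,0],[0,0,0],0]
    - [[0,0.2,0],[0,0,0],0]

```text
clock: 3.9
tool_pos: [0.4992, -0.0017, 0.0772]
orientation: [[-0.072, -0.997, 0.003], [-0.997, 0.072, 0.001], [-0.001, -0.003, -1.0]]
force: [0.1, -0.2, -0.1]
finger_gap: 0.0
grasp_force: 0.0
```

Emit:
send_rows:
  targets:
    - [[0,0.2,0],[0,0,0],0]
    - [[0,0.1,0],[0,0,0],0]

```text
clock: 4.07
tool_pos: [0.4957, -0.0019, 0.0767]
orientation: [[-0.073, -0.997, 0.002], [-0.997, 0.073, 0.001], [-0.001, -0.002, -1.0]]
force: [-0.2, -0.0, 1.1]
finger_gap: 0.0003
grasp_force: 0.0
```

Emit:
send_rows:
  targets:
    - [[-0.17,0.61,0],[0,0,-0.1],0]

```text
clock: 4.15
tool_pos: [0.4908, 0.0002, 0.0766]
orientation: [[0.029, -1.0, 0.003], [-1.0, -0.029, 0.001], [-0.001, -0.003, -1.0]]
force: [3.5, -2.1, -0.7]
finger_gap: 0.0007
grasp_force: 1.6
```

Emit:
send_rows:
  targets:
    - [[-0.17,0.61,0],[0,0,-0.1],0]

```text
clock: 4.23
tool_pos: [0.4855, 0.0018, 0.0768]
orientation: [[0.132, -0.991, 0.005], [-0.991, -0.132, 0.001], [-0.0, -0.006, -1.0]]
force: [3.5, -2.4, -0.8]
finger_gap: 0.0006
grasp_force: 1.8
```

Emit:
send_rows:
  targets:
    - [[-0.17,0.61,0],[0,0,-0.1],0]
    - [[-0.17,0.61,0],[0,0,-0.1],0]
    - [[-0.17,0.61,0],[0,0,-0.1],0]

```text
clock: 4.48
tool_pos: [0.4676, 0.0032, 0.077]
orientation: [[0.42, -0.908, 0.008], [-0.908, -0.42, 0.002], [0.002, -0.008, -1.0]]
force: [5.4, -1.1, -2.1]
finger_gap: 0.0005
grasp_force: 2.0
```

Emit:
send_rows:
  targets:
    - [[-0.17,0.61,0],[0,0,-0.1],0]
    - [[-0.17,0.61,0],[0,0,-0.1],0]
    - [[-0.17,0.61,0],[0,0,-0.1],0]

```text
clock: 4.73
tool_pos: [0.4496, -0.0013, 0.0771]
orientation: [[0.669, -0.743, 0.009], [-0.743, -0.669, 0.002], [0.004, -0.008, -1.0]]
force: [4.5, 0.8, -1.5]
finger_gap: 0.0003
grasp_force: 2.0
```

Emit:
send_rows:
  targets:
    - [[-0.17,0.61,0],[0,0,-0.1],0]
    - [[-0.17,0.61,0],[0,0,-0.1],0]
    - [[-0.17,0.61,0],[0,0,-0.1],0]

```text
clock: 4.98
tool_pos: [0.4335, -0.0111, 0.0771]
orientation: [[0.859, -0.512, 0.009], [-0.512, -0.859, 0.003], [0.006, -0.007, -1.0]]
force: [3.9, 2.5, -1.9]
finger_gap: 0.0006
grasp_force: 2.1
```

Emit:
send_rows:
  targets:
    - [[0,0,0],[0,0,0],0]

```text
clock: 5.07
tool_pos: [0.4324, -0.0117, 0.077]
orientation: [[0.857, -0.515, 0.007], [-0.515, -0.857, 0.002], [0.005, -0.005, -1.0]]
force: [3.4, 1.0, 0.8]
finger_gap: 0.0002
grasp_force: 1.3
```

```bash
python3 - <<'E'
from h import *
s=observe();H=np.array([.4728,-.0606]);o=np.array(s['orientation']);yaw=np.arctan2(o[1,0],o[0,0])
print('theta tool',yaw+1.645,'rel',o[:2,:2].T@(np.array(s['tool_pos'][:2])-H),s['force'],s['clock'])
im,d=camera('top');save('t2',im);cv2.imwrite('pics/t2c.png',cv2.resize(im[320:400,300:460,::-1],None,fx=4,fy=4,interpolation=cv2.INTER_CUBIC))
E
```

```text
theta tool 1.1034190817128247 rel [-0.05983985 -0.02109726] [3.44042002 1.01275859 0.8186022 ] 5.0667
```

View pics/t2c.png

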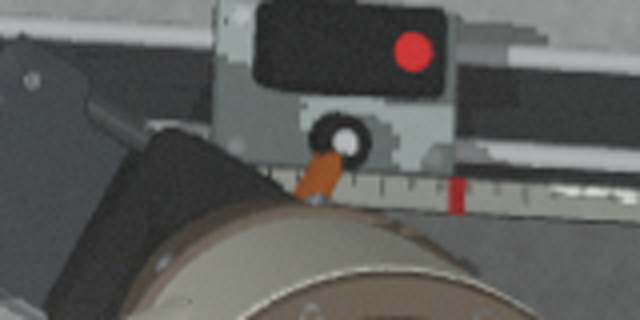

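Emit:
send_rows:
  targets:
    - [[-0.17,0.61,0],[0,0,-0.1],0]
    - [[0,0,0],[0,0,0],0]
    - [[0,-0.6,0],[0,0,0],0]
    - [[0,-0.6,0],[0,0,0],0]
    - [[0,0,-2.5],[0,0,0],0]
    - [[0,0,-2.5],[0,0,0],0]
    - [[0,0,0],[0,0,0],0]

```text
clock: 5.7
tool_pos: [0.4328, -0.0051, 0.1289]
orientation: [[0.903, -0.43, 0.005], [-0.43, -0.903, 0.001], [0.005, -0.003, -1.0]]
force: [1.0, -1.3, 0.2]
finger_gap: 0.0003
grasp_force: 0.0
```

```bash
python3 - <<'E'
from h import *
plan([.4953,.000,.115],-1.645,10)
E
```

```text
from [ 0.4328 -0.0051  0.1289] -0.444 F [ 1.04 -1.32  0.18] t 5.7
[[[0.54,-0.31,0.14],[0,0,0.12],0],[[0.5,-0.38,0.14],[0,0,0.12],0],[[0.45,-0.44,0.14],[0,0,0.12],0],[[0.4,-0.48,0.14],[0,0,0.12],0],[[0.34,-0.53,0.13],[0,0,0.12],0],[[0.27,-0.57,0.14],[0,0,0.12],0],[[0.2,-0.59,0.14],[0,0,0.12],0],[[0.13,-0.61,0.14],[0,0,0.12],0],[[0.05,-0.63,0.14],[0,0,0.12],0],[[-0.02,-0.62,0.14],[0,0,0.121],0]]
```

Emit:
send_rows:
  targets:
    - [[0.5,-0.3,0],[0,0,0.12],0]
    - [[0.5,-0.4,0],[0,0,0.12],0]
    - [[0.45,-0.45,0],[0,0,0.12],0]
    - [[0.4,-0.5,0.2],[0,0,0.12],0]
    - [[0.35,-0.55,0.2],[0,0,0.12],0]
    - [[0.25,-0.55,0.2],[0,0,0.12],0]
    - [[0.2,-0.6,0.2],[0,0,0.12],0]
    - [[0.15,-0.6,0.2],[0,0,0.12],0]
    - [[0.05,-0.65,0.2],[0,0,0.12],0]
    - [[0,-0.6,0.2],[0,0,0.12],0]
    - [[0,0,0],[0,0,0],0]

```text
clock: 6.62
tool_pos: [0.4927, -0.0004, 0.1102]
orientation: [[-0.077, -0.997, -0.003], [-0.997, 0.077, -0.001], [0.001, 0.003, -1.0]]
force: [0.6, -1.0, -0.3]
finger_gap: 0.0003
grasp_force: 0.0
```

Emit:
send_rows:
  targets:
    - [[0,0,2.5],[0,0,0],0]
    - [[0,0,2.5],[0,0,0],0]
    - [[0,0,1.4],[0,0,0],0]
    - [[0,0,0],[0,0,0],0]

```text
clock: 6.95
tool_pos: [0.4895, -0.0013, 0.0442]
orientation: [[-0.072, -0.997, -0.009], [-0.997, 0.072, -0.002], [0.003, 0.009, -1.0]]
force: [-0.3, -0.2, 0.4]
finger_gap: 0.0003
grasp_force: 0.0
```

```bash
python3 - <<'E'
from h import *
ey=np.array([.0735,.9973]);s=observe();p=np.array(s['tool_pos']);print(p,s['force'],s['clock'])
print('to contact mm',1000*((p[:2]-np.array([.4939,-.020]))@ey-.0095))
E
```

```text
[ 0.48951019 -0.00127551  0.04424911] [-0.31041079 -0.19707953  0.3797559 ] 6.95
to contact mm 8.851287208594531
```

Emit:
send_rows:
  targets:
    - [[0.4,0,-0.4],[0,0,0],0]
    - [[0.4,0,0],[0,0,0],0]
    - [[0.4,0,0],[0,0,0],0]

```text
clock: 7.2
tool_pos: [0.4927, -0.012, 0.0527]
orientation: [[-0.073, -0.997, 0.003], [-0.997, 0.073, 0.002], [-0.002, -0.002, -1.0]]
force: [-1.1, 5.6, -0.8]
finger_gap: 0.0007
grasp_force: 2.4
```

Emit:
send_rows:
  targets:
    - [[0.4,0,0],[0,0,0],0]
    - [[0.4,0,0],[0,0,0],0]
    - [[0.4,0,0],[0,0,0],0]
    - [[0.4,0,0],[0,0,0],0]

```text
clock: 7.53
tool_pos: [0.4916, -0.0287, 0.0524]
orientation: [[-0.073, -0.997, 0.002], [-0.997, 0.073, 0.0], [-0.001, -0.002, -1.0]]
force: [-0.8, 4.4, 3.1]
finger_gap: 0.0004
grasp_force: 2.3
```

Emit:
send_rows:
  targets:
    - [[0.4,0,0],[0,0,0],0]
    - [[0.4,0,0],[0,0,0],0]
    - [[0.4,0,0],[0,0,0],0]
    - [[0.4,0,0],[0,0,0],0]
    - [[0.4,0,0],[0,0,0],0]
    - [[0,0,0],[0,0,0],0]

```text
clock: 8.03
tool_pos: [0.4896, -0.0493, 0.0515]
orientation: [[-0.073, -0.997, 0.0], [-0.997, 0.073, -0.0], [0.0, -0.0, -1.0]]
force: [1.0, 1.0, 0.8]
finger_gap: 0.0003
grasp_force: 0.6
```

```bash
python3 - <<'E'
from h import *
ey=np.array([.0735,.9973]);s=observe();p=np.array(s['tool_pos']);print(p,s['force'],s['clock'])
print('travel mm',1000*((p[:2]-np.array([.4939,-.020]))@ey-.0095))
im,d=camera('top');save('t3',im);cv2.imwrite('pics/t3c.png',cv2.resize(im[310:400,320:480,::-1],None,fx=4,fy=4,interpolation=cv2.INTER_CUBIC))
E
```

```text
[ 0.48959884 -0.04933571  0.05149552] [0.95336902 0.97880836 0.82208423] 8.0333
travel mm -39.07263756320781
```

View pics/t3c.png

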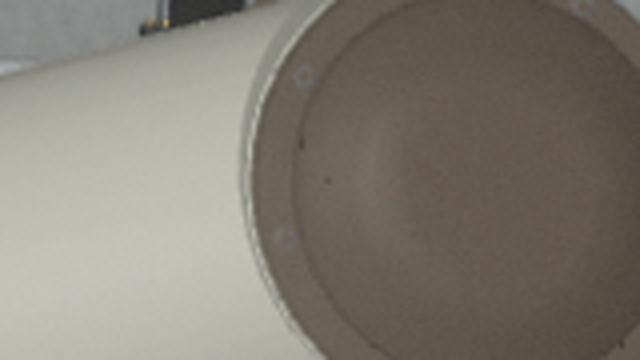

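Emit:
send_rows:
  targets:
    - [[0.2,0,0.2],[0,0,0],0]
    - [[0.2,0,0],[0,0,0],0]
    - [[0,0,0],[0,0,0],0]
    - [[-0.8,0,0],[0,0,0],0]
    - [[-1.2,0,0],[0,0,0],0]
    - [[-2.5,0,-3],[0,0,0],0]
    - [[-2.5,0,-3],[0,0,0],0]
    - [[-3,0,0],[0,0,0],0]
    - [[-3,0,0],[0,0,0],0]
    - [[-3.5,0,0],[0,0,0],0]
    - [[-3.5,0,0],[0,0,0],0]
    - [[0,0,0],[0,0,0],0]

```text
clock: 9.08
tool_pos: [0.5045, 0.1524, 0.1097]
orientation: [[-0.067, -0.998, 0.002], [-0.998, 0.067, 0.0], [-0.001, -0.002, -1.0]]
force: [0.5, -0.3, -0.5]
finger_gap: 0.0006
grasp_force: 0.0
```

```bash
python3 - <<'E'
from h import *
s=observe();print(s['clock'],s['tool_pos'])
im,d=camera('top');save('t4',im);cv2.imwrite('pics/t4c.png',cv2.resize(im[320:400,340:480,::-1],None,fx=5,fy=5,interpolation=cv2.INTER_CUBIC))
r=blob(im,172,4,(405,362,425,378),100);print(r,blob(im,5,20,(395,362,415,373),80))
E
```

```text
9.0833 [0.50448651 0.1524017  0.10966495]
None (np.float64(412.18496525584334), np.float64(367.9054958938724), 50)
```

View pics/t4c.png

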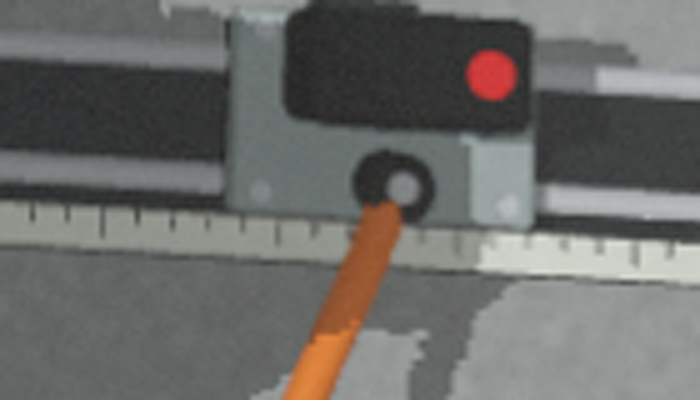

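```bash
python3 - <<'E'
from h import *
a=cv2.imread('pics/top0.png')[:,:,::-1].copy();b=cv2.imread('pics/t4.png')[:,:,::-1].copy()
ey=np.array([.0735,.9973])
ba=blob(a,170,5,(390,320,415,345),110);bb=blob(b,170,5,(425,320,450,350),110);print(ba,bb)
print('button',1000*(at_z('top',*bb[:2],.103)-at_z('top',*ba[:2],.103))[:2]@ey)
# template of camera body incl. edges
for z,(x0,y0,x1,y1) in {.102:(362,312,414,348),.1021:(375,314,416,346)}.items():
    t=a[y0:y1,x0:x1];r=cv2.matchTemplate(b,t,cv2.TM_CCOEFF_NORMED)[290:340,360:440];m=np.unravel_index(r.argmax(),r.shape)
    def sub(v): return (v[0]-v[2])/(2*(v[0]-2*v[1]+v[2]))
    u=360+m[1]+sub(r[m[0],m[1]-1:m[1]+2]);v=290+m[0]+sub(r[m[0]-1:m[0]+2,m[1]])
    c=((x1-x0)/2,(y1-y0)/2);print(r.max(),u-x0,v-y0,1000*(at_z('top',u+c[0],v+c[1],z)-at_z('top',x0+c[0],y0+c[1],z))[:2]@ey)
hs=cv2.cvtColor(a,cv2.COLOR_RGB2HSV).astype(int)
for y in range(358,373): print(y,[int(hs[y,x,1]) if 3<hs[y,x,0]<22 else 0 for x in range(376,389)],'|',[int(hs[y,x,1]) if hs[y,x,0]>168 or hs[y,x,0]<4 else 0 for x in range(408,420)])
E
```

```text
(np.float64(402.87617642927376), np.float64(332.45462845905325), 82) (np.float64(437.78077389780236), np.float64(334.5095726034785), 86)
button -45.74455531870434
0.92175746 33.794124856591225 2.1262699365615845 -44.39606930900415
0.96157956 34.67757961153984 2.1771418303251266 -45.55029888250019
358 [159, 155, 155, 169, 129, 35, 0, 0, 0, 0, 0, 0, 0] | [0, 0, 0, 0, 0, 0, 0, 0, 0, 0, 0, 0]
359 [46, 48, 50, 76, 38, 10, 0, 0, 0, 0, 0, 0, 13] | [0, 0, 0, 0, 0, 0, 0, 0, 0, 0, 0, 0]
360 [0, 0, 0, 0, 0, 0, 0, 0, 0, 0, 0, 0, 0] | [0, 0, 0, 0, 0, 0, 0, 0, 0, 0, 0, 0]
361 [0, 0, 0, 0, 0, 69, 115, 68, 71, 0, 0, 0, 0] | [0, 0, 0, 0, 0, 0, 0, 0, 0, 0, 5, 0]
362 [0, 0, 0, 0, 48, 143, 164, 114, 93, 33, 0, 0, 0] | [0, 0, 0, 0, 0, 0, 0, 0, 0, 0, 0, 0]
363 [0, 0, 0, 0, 36, 155, 176, 80, 48, 0, 0, 0, 0] | [0, 0, 0, 0, 0, 0, 51, 33, 0, 0, 0, 0]
364 [0, 0, 0, 0, 36, 149, 178, 51, 0, 0, 0, 0, 0] | [0, 0, 0, 0, 117, 149, 151, 158, 81, 0, 0, 0]
365 [0, 0, 0, 0, 37, 142, 181, 48, 0, 0, 0, 0, 0] | [0, 0, 0, 0, 115, 177, 177, 179, 97, 0, 0, 0]
366 [0, 0, 0, 0, 50, 147, 179, 53, 0, 0, 0, 0, 0] | [0, 0, 0, 0, 118, 178, 178, 174, 99, 0, 0, 0]
367 [0, 0, 0, 0, 68, 161, 177, 52, 0, 0, 0, 0, 0] | [0, 0, 0, 0, 112, 181, 177, 180, 0, 0, 0, 0]
368 [0, 0, 0, 0, 54, 128, 137, 31, 0, 0, 0, 0, 0] | [0, 0, 0, 0, 113, 178, 178, 179, 0, 0, 0, 0]
369 [0, 0, 0, 0, 0, 49, 55, 0, 0, 0, 0, 0, 0] | [0, 0, 0, 0, 114, 180, 176, 178, 0, 0, 0, 0]
370 [0, 0, 0, 0, 0, 0, 0, 0, 0, 0, 0, 0, 0] | [0, 0, 0, 0, 113, 176, 178, 179, 0, 0, 0, 0]
371 [0, 0, 0, 0, 0, 0, 0, 0, 0, 0, 0, 0, 0] | [0, 0, 0, 0, 113, 177, 180, 174, 0, 0, 0, 0]
372 [0, 0, 0, 0, 0, 0, 0, 0, 0, 0, 0, 0, 0] | [0, 0, 0, 0, 119, 174, 177, 179, 0, 0, 0, 0]
```

```bash
cat >> h.py <<'E'
H=np.array([.4694,-.1061]);EY=np.array([.0735,.9973]);EX=np.array([.9973,-.0735])
def fing(th,off,r=.067,tilt=.1):
    d=-np.sin(th)*EX+np.cos(th)*EY;t=np.cos(th)*EX+np.sin(th)*EY
    return H+r*d-off*t,-1.645+th+tilt,t
E
python3 - <<'E'
from h import *
p,y,t=fing(1.2,.030);print(p,y)
plan([*p,.13],y,11)
plan([*p,.077],y,2,np.array([*p,.13]),y)
E
```

```text
[ 0.39600989 -0.10438443] -0.3450000000000001
from [0.5034 0.1502 0.1092] -1.639 F [ 0.39 -0.35 -1.34] t 9.13
[[[2.38,0.82,-0.19],[0,0,-0.118],0],[[2.26,1.09,-0.19],[0,0,-0.117],0],[[2.12,1.34,-0.19],[0,0,-0.118],0],[[1.94,1.59,-0.19],[0,0,-0.118],0],[[1.75,1.81,-0.18],[0,0,-0.117],0],[[1.52,1.99,-0.19],[0,0,-0.118],0],[[1.28,2.17,-0.19],[0,0,-0.117],0],[[1.02,2.29,-0.19],[0,0,-0.118],0],[[0.74,2.4,-0.19],[0,0,-0.118],0],[[0.45,2.47,-0.19],[0,0,-0.117],0],[[0.16,2.51,-0.19],[0,0,-0.118],0]]
from [ 0.396  -0.1044  0.13  ] -0.345 F [ 0.39 -0.35 -1.34] t 9.13
[[[0.0,-0.0,2.65],[0,0,-0.0],0],[[0.0,-0.0,2.65],[0,0,-0.0],0]]
```

Emit:
send_rows:
  targets:
    - [[2.4,0.8,-0.4],[0,0,-0.118],0]
    - [[2.25,1.1,-0.4],[0,0,-0.118],0]
    - [[2.1,1.35,-0.4],[0,0,-0.118],0]
    - [[1.95,1.6,-0.2],[0,0,-0.118],0]
    - [[1.75,1.8,-0.2],[0,0,-0.118],0]
    - [[1.5,2.0,-0.2],[0,0,-0.118],0]
    - [[1.3,2.15,-0.2],[0,0,-0.118],0]
    - [[1.0,2.3,0],[0,0,-0.118],0]
    - [[0.75,2.4,0],[0,0,-0.118],0]
    - [[0.45,2.45,0],[0,0,-0.117],0]
    - [[0.15,2.5,0],[0,0,-0.117],0]
    - [[0,0,0],[0,0,0],0]

```text
clock: 10.13
tool_pos: [0.392, -0.1093, 0.1289]
orientation: [[0.94, -0.341, -0.004], [-0.341, -0.94, -0.0], [-0.004, 0.002, -1.0]]
force: [-0.9, -0.3, 0.3]
finger_gap: 0.0004
grasp_force: 0.0
```

```bash
python3 - <<'E'
from h import *
p,y,t=fing(1.2,.030)
plan([*p,.077],y,3)
im,d=camera('top');save('t5',im);cv2.imwrite('pics/t5c.png',cv2.resize(im[320:420,340:480,::-1],None,fx=5,fy=5,interpolation=cv2.INTER_CUBIC))
E
```

```text
from [ 0.392  -0.1093  0.1289] -0.348 F [-0.87 -0.3   0.26] t 10.13
[[[0.07,-0.2,1.73],[0,0,-0.001],0],[[0.07,-0.2,1.73],[0,0,-0.001],0],[[0.07,-0.2,1.73],[0,0,-0.001],0]]
```

View pics/t5c.png

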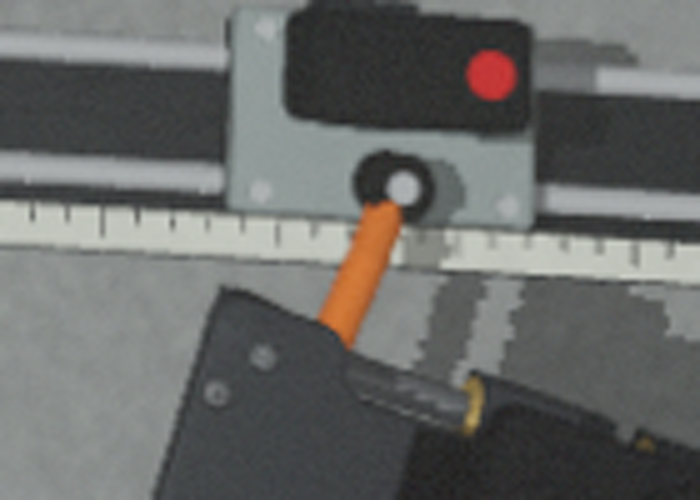

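Emit:
send_rows:
  targets:
    - [[0.1,0,1.8],[0,0,0],0]
    - [[0.1,0,1.8],[0,0,0],0]
    - [[0.1,0,1.6],[0,0,0],0]
    - [[0,0,0],[0,0,0],0]
    - [[0,0,0],[0,0,0],0]

```text
clock: 10.6
tool_pos: [0.3979, -0.1076, 0.0771]
orientation: [[0.94, -0.341, -0.003], [-0.341, -0.94, -0.001], [-0.002, 0.001, -1.0]]
force: [0.0, 0.3, -0.0]
finger_gap: 0.0002
grasp_force: 0.0
```

```bash
cat >> h.py <<'E'
def arc(th0,th1,n,off,p=None,y=None):
    # rows between ideal poses, correcting nothing
    a,ya,_=fing(th0,off);z=observe()['tool_pos'][2]
    out=[]
    for i in range(n):
        b0,y0,_=fing(th0+(th1-th0)*i/n,off);b1,y1,_=fing(th0+(th1-th0)*(i+1)/n,off)
        t=b1-b0;c,s=np.cos(y0),np.sin(y0);out.append([[round(100*(t[0]*c+t[1]*s),2),round(100*(t[0]*s-t[1]*c),2),0],[0,0,round(y0-y1,3)],0])
    print(out[0],n)
def st(base=None):
    s=observe();o=np.array(s['orientation']);th=np.arctan2(o[1,0],o[0,0])+1.645-.1
    d=-np.sin(th)*EX+np.cos(th)*EY;t=np.cos(th)*EX+np.sin(th)*EY;q=np.array(s['tool_pos'][:2])-H;f=np.array(s['force'])
    print('t',s['clock'],'th',round(th,3),'r',round(q@d,4),'off',round(-q@t,4),'Ft',round(-f[:2]@t,2),'Fd',round(f[:2]@d,2),'fz',round(f[2],2),'M',np.round(s['wrist_torque'],3),'z',s['tool_pos'][2])
E
python3 - <<'E'
from h import *
st();arc(1.2,1.1,1,.0214)
p,y,t=fing(1.2,.0225);plan([*p,.077],y,3)
E
```

```text
t 10.6 th 1.197 r 0.0638 off 0.0323 Ft -0.25 Fd 0.11 fz -0.01 M [ 0.028 -0.028 -0.032] z 0.07710466304434066
[[np.float64(-0.11), np.float64(-0.69), 0], [0, 0, 0.1], 0] 1
from [ 0.3979 -0.1076  0.0771] -0.348 F [ 0.01  0.27 -0.01] t 10.6
[[[-0.07,-0.33,0.0],[0,0,-0.001],0],[[-0.07,-0.33,0.01],[0,0,-0.001],0],[[-0.08,-0.33,0.0],[0,0,-0.001],0]]
```

Emit:
send_rows:
  targets:
    - [[-0.1,-0.35,0],[0,0,0],0]
    - [[-0.1,-0.35,0],[0,0,0],0]
    - [[-0.1,-0.3,0],[0,0,0],0]
    - [[-0.06,-0.34,0],[0,0,0.05],0]
    - [[-0.06,-0.34,0],[0,0,0.05],0]
    - [[-0.06,-0.34,0],[0,0,0.05],0]

```text
clock: 11.1
tool_pos: [0.4017, -0.0867, 0.0782]
orientation: [[0.878, -0.479, 0.002], [-0.479, -0.878, 0.0], [0.001, -0.001, -1.0]]
force: [-0.1, 0.3, 0.8]
finger_gap: 0.0001
grasp_force: 0.0
```

```bash
python3 -c "
from h import *
st()"
```

```text
t 11.1 th 1.045 r 0.0668 off 0.0222 Ft -0.18 Fd 0.23 fz 0.76 M [-0.004 -0.032 -0.037] z 0.07824815929675744
```

Emit:
send_rows:
  targets:
    - [[-0.06,-0.34,0],[0,0,0.05],0]
    - [[-0.06,-0.34,0],[0,0,0.05],0]
    - [[-0.06,-0.34,0],[0,0,0.05],0]

```text
clock: 11.35
tool_pos: [0.4047, -0.0777, 0.0782]
orientation: [[0.796, -0.605, -0.001], [-0.605, -0.796, -0.001], [0.0, 0.001, -1.0]]
force: [-1.2, -4.0, 1.2]
finger_gap: 0.0001
grasp_force: 1.9
```

```bash
python3 -c "
from h import *
st()"
```

```text
t 11.35 th 0.895 r 0.0667 off 0.0233 Ft 3.76 Fd -1.79 fz 1.16 M [-1.188  0.301 -0.079] z 0.07815509225460689
```

Emit:
send_rows:
  targets:
    - [[-0.06,-0.34,0],[0,0,0.05],0]
    - [[-0.06,-0.34,0],[0,0,0.05],0]
    - [[-0.06,-0.34,0],[0,0,0.05],0]
    - [[-0.06,-0.34,0],[0,0,0.05],0]

```text
clock: 11.68
tool_pos: [0.4106, -0.0662, 0.078]
orientation: [[0.66, -0.752, -0.003], [-0.752, -0.66, -0.001], [-0.001, 0.003, -1.0]]
force: [-3.7, -3.3, 3.1]
finger_gap: 0.0006
grasp_force: 2.1
```

```bash
python3 -c "
from h import *
st()"
```

```text
t 11.6833 th 0.695 r 0.0667 off 0.0246 Ft 4.99 Fd -0.54 fz 3.1 M [-0.733  0.907 -0.072] z 0.07798330777435517
```

Emit:
send_rows:
  targets:
    - [[-0.03,-0.17,0],[0,0,0.025],0]
    - [[-0.03,-0.17,0],[0,0,0.025],0]
    - [[-0.03,-0.17,0],[0,0,0.025],0]
    - [[-0.03,-0.17,0],[0,0,0.025],0]

```text
clock: 12.02
tool_pos: [0.4143, -0.061, 0.0777]
orientation: [[0.582, -0.813, -0.005], [-0.813, -0.582, -0.001], [-0.002, 0.004, -1.0]]
force: [-3.5, -1.8, 1.4]
finger_gap: 0.0004
grasp_force: 2.2
```

```bash
python3 -c "
from h import *
st()"
```

```text
t 12.0167 th 0.595 r 0.0666 off 0.0253 Ft 3.95 Fd 0.23 fz 1.43 M [-0.423  1.228  0.   ] z 0.07769073000371739
```

Emit:
send_rows:
  targets:
    - [[-0.03,-0.17,0],[0,0,0.025],0]
    - [[-0.03,-0.17,0],[0,0,0.025],0]
    - [[-0.03,-0.17,0],[0,0,0.025],0]

```text
clock: 12.27
tool_pos: [0.4175, -0.0574, 0.0775]
orientation: [[0.519, -0.855, -0.006], [-0.855, -0.519, -0.001], [-0.002, 0.005, -1.0]]
force: [-4.8, -0.3, 2.7]
finger_gap: 0.0005
grasp_force: 2.3
```

Emit:
send_rows:
  targets:
    - [[-0.03,-0.17,0],[0,0,0.025],0]
    - [[-0.03,-0.17,0],[0,0,0.025],0]

```text
clock: 12.43
tool_pos: [0.4199, -0.0551, 0.0774]
orientation: [[0.476, -0.88, -0.006], [-0.88, -0.476, -0.001], [-0.002, 0.006, -1.0]]
force: [-5.2, 0.7, 1.6]
finger_gap: 0.0005
grasp_force: 2.3
```

Emit:
send_rows:
  targets:
    - [[-0.03,-0.17,0],[0,0,0.025],0]
    - [[-0.03,-0.17,0],[0,0,0.025],0]

```text
clock: 12.6
tool_pos: [0.4224, -0.0529, 0.0773]
orientation: [[0.431, -0.902, -0.007], [-0.902, -0.431, -0.001], [-0.002, 0.006, -1.0]]
force: [-6.0, 0.7, 1.8]
finger_gap: 0.0006
grasp_force: 2.4
```

```bash
python3 -c "
from h import *
st()"
```

```text
t 12.6 th 0.42 r 0.066 off 0.0261 Ft 5.39 Fd 2.66 fz 1.8 M [ 0.289  1.556 -0.02 ] z 0.07729691297610017
```

```bash
cat >> h.py <<'E'
def tq():
    s=observe();o=np.array(s['orientation'])[:2];f=np.array(s['force'])[:2]
    c=np.array(s['tool_pos'][:2])+.0095*o[:,0]-.015*o[:,1]-H
    xs,ys=c@EX,c@EY;R=np.hypot(xs,ys);th=np.arctan2(-xs,ys)-.0055/R
    tau=c[0]*-f[1]-c[1]*-f[0]
    print('t',round(s['clock'],2),'theta',round(th,3),'R',round(R,4),'F58',round(-tau/.058,2),'F',np.round(f,2),'Mz',round(s['wrist_torque'][2],3))
E
python3 -c "
from h import *
tq()"
```

```text
t 12.6 theta 0.502 R 0.0589 F58 4.93 F [-5.97  0.67] Mz -0.02
```

Emit:
send_rows:
  targets:
    - [[-0.02,-0.09,0],[0,0,0.012],0]
    - [[-0.02,-0.09,0],[0,0,0.012],0]

```text
clock: 12.77
tool_pos: [0.4238, -0.0518, 0.0772]
orientation: [[0.41, -0.912, -0.007], [-0.912, -0.41, -0.001], [-0.002, 0.006, -1.0]]
force: [-5.4, 1.7, 1.2]
finger_gap: 0.0006
grasp_force: 2.4
```

```bash
python3 -c "
from h import *
tq()"
```

```text
t 12.77 theta 0.475 R 0.0589 F58 4.04 F [-5.43  1.68] Mz 0.002
```

Emit:
send_rows:
  targets:
    - [[-0.02,-0.09,0],[0,0,0.012],0]
    - [[-0.02,-0.09,0],[0,0,0.012],0]

```text
clock: 12.93
tool_pos: [0.4253, -0.0506, 0.0772]
orientation: [[0.388, -0.922, -0.007], [-0.922, -0.388, -0.001], [-0.002, 0.006, -1.0]]
force: [-5.4, 0.6, 1.9]
finger_gap: 0.0006
grasp_force: 2.3
```

```bash
python3 -c "
from h import *
tq()"
```

```text
t 12.93 theta 0.449 R 0.0589 F58 4.64 F [-5.43  0.6 ] Mz -0.014
```

Emit:
send_rows:
  targets:
    - [[-0.02,-0.09,0],[0,0,0.012],0]
    - [[-0.02,-0.09,0],[0,0,0.012],0]
    - [[-0.02,-0.09,0],[0,0,0.012],0]
    - [[-0.02,-0.09,0],[0,0,0.012],0]

```text
clock: 13.27
tool_pos: [0.4283, -0.0485, 0.0772]
orientation: [[0.343, -0.939, -0.007], [-0.939, -0.343, -0.001], [-0.002, 0.007, -1.0]]
force: [-4.5, 2.4, 2.0]
finger_gap: 0.0005
grasp_force: 2.4
```

```bash
python3 -c "
from h import *
tq()"
```

```text
t 13.27 theta 0.396 R 0.0589 F58 3.22 F [-4.53  2.42] Mz -0.037
```

Emit:
send_rows:
  targets:
    - [[-0.02,-0.09,0],[0,0,0.012],0]
    - [[-0.02,-0.09,0],[0,0,0.012],0]
    - [[-0.02,-0.09,0],[0,0,0.012],0]
    - [[-0.02,-0.09,0],[0,0,0.012],0]

```text
clock: 13.6
tool_pos: [0.4315, -0.0465, 0.0772]
orientation: [[0.298, -0.955, -0.007], [-0.955, -0.298, -0.0], [-0.002, 0.006, -1.0]]
force: [-5.8, 2.3, 1.5]
finger_gap: 0.0006
grasp_force: 2.4
```

```bash
python3 -c "
from h import *
tq()"
```

```text
t 13.6 theta 0.341 R 0.0588 F58 4.7 F [-5.81  2.26] Mz 0.003
```

Emit:
send_rows:
  targets:
    - [[-0.02,-0.09,0],[0,0,0.012],0]
    - [[-0.02,-0.09,0],[0,0,0.012],0]
    - [[-0.02,-0.09,0],[0,0,0.012],0]
    - [[-0.02,-0.09,0],[0,0,0.012],0]

```text
clock: 13.93
tool_pos: [0.4348, -0.0446, 0.0772]
orientation: [[0.251, -0.968, -0.006], [-0.968, -0.251, -0.0], [-0.001, 0.006, -1.0]]
force: [-6.1, 3.3, 1.8]
finger_gap: 0.0003
grasp_force: 2.4
```

```bash
python3 -c "
from h import *
tq()"
```

```text
t 13.93 theta 0.286 R 0.0588 F58 4.93 F [-6.13  3.26] Mz 0.014
```

Emit:
send_rows:
  targets:
    - [[-0.02,-0.09,0],[0,0,0.012],0]
    - [[-0.02,-0.09,0],[0,0,0.012],0]
    - [[-0.02,-0.09,0],[0,0,0.012],0]

```text
clock: 14.18
tool_pos: [0.4373, -0.0433, 0.0771]
orientation: [[0.216, -0.976, -0.006], [-0.976, -0.216, -0.0], [-0.001, 0.006, -1.0]]
force: [-6.3, 2.4, 1.3]
finger_gap: 0.001
grasp_force: 2.4
```

```bash
python3 -c "
from h import *
tq()"
```

```text
t 14.18 theta 0.245 R 0.0588 F58 5.54 F [-6.32  2.45] Mz -0.014
```

Emit:
send_rows:
  targets:
    - [[-0.02,-0.09,0],[0,0,0.012],0]
    - [[-0.02,-0.09,0],[0,0,0.012],0]
    - [[-0.02,-0.09,0],[0,0,0.012],0]

```text
clock: 14.43
tool_pos: [0.4399, -0.0421, 0.0772]
orientation: [[0.181, -0.983, -0.006], [-0.983, -0.181, -0.0], [-0.001, 0.006, -1.0]]
force: [-5.0, 3.1, 1.0]
finger_gap: 0.0003
grasp_force: 2.4
```

```bash
python3 -c "
from h import *
tq()"
```

```text
t 14.43 theta 0.203 R 0.0588 F58 4.3 F [-5.04  3.06] Mz -0.007
```

Emit:
send_rows:
  targets:
    - [[-0.02,-0.09,0],[0,0,0.012],0]
    - [[-0.02,-0.09,0],[0,0,0.012],0]
    - [[-0.02,-0.09,0],[0,0,0.012],0]

```text
clock: 14.68
tool_pos: [0.4426, -0.041, 0.0772]
orientation: [[0.146, -0.989, -0.006], [-0.989, -0.146, -0.0], [-0.001, 0.006, -1.0]]
force: [-4.9, 2.3, 0.1]
finger_gap: 0.0003
grasp_force: 2.4
```

```bash
python3 -c "
from h import *
tq()"
```

```text
t 14.68 theta 0.161 R 0.0589 F58 4.49 F [-4.93  2.32] Mz -0.013
```

Emit:
send_rows:
  targets:
    - [[-0.02,-0.09,0],[0,0,0.012],0]
    - [[-0.02,-0.09,0],[0,0,0.012],0]
    - [[-0.02,-0.09,0],[0,0,0.012],0]

```text
clock: 14.93
tool_pos: [0.4452, -0.04, 0.0772]
orientation: [[0.11, -0.994, -0.006], [-0.994, -0.11, 0.0], [-0.001, 0.006, -1.0]]
force: [-5.6, 3.4, 0.3]
finger_gap: 0.0005
grasp_force: 2.4
```

```bash
python3 -c "
from h import *
tq()"
```

```text
t 14.93 theta 0.121 R 0.0589 F58 5.15 F [-5.6   3.39] Mz -0.053
```

Emit:
send_rows:
  targets:
    - [[-0.02,-0.09,0],[0,0,0.012],0]
    - [[-0.02,-0.09,0],[0,0,0.012],0]
    - [[-0.02,-0.09,0],[0,0,0.012],0]

```text
clock: 15.18
tool_pos: [0.4479, -0.039, 0.0772]
orientation: [[0.074, -0.997, -0.006], [-0.997, -0.074, 0.0], [-0.001, 0.006, -1.0]]
force: [-5.3, 4.0, 0.7]
finger_gap: 0.0006
grasp_force: 2.5
```

```bash
python3 -c "
from h import *
tq();s=observe();print(np.round(s['effort'],3),s['grasp_force'],np.round(s['wrist_torque'],3))"
```

```text
t 15.18 theta 0.08 R 0.059 F58 4.98 F [-5.32  3.97] Mz 0.025
[ -1.318 -27.342  15.342   4.255   1.234   0.094] 2.5075245648622513 [1.076 1.467 0.025]
```

```bash
cat >> h.py <<'E'
def tq2():
    tq();s=observe();o=np.array(s['orientation'])[:2];m=s['wrist_torque'];f=np.array([-m[1],m[0]])/.272
    c=np.array(s['tool_pos'][:2])+.0095*o[:,0]-.015*o[:,1]-H
    print('   F58 from M',round((c[0]*f[1]-c[1]*f[0])/.058,2),'grasp',round(s['grasp_force'],2))
E
python3 -c "
from h import *
tq2()"
```

```text
t 15.18 theta 0.08 R 0.059 F58 4.98 F [-5.32  3.97] Mz 0.025
   F58 from M 5.06 grasp 2.51
```

Emit:
send_rows:
  targets:
    - [[-0.02,-0.09,0],[0,0,0.012],0]
    - [[-0.02,-0.09,0],[0,0,0.012],0]
    - [[-0.02,-0.09,0],[0,0,0.012],0]

```text
clock: 15.43
tool_pos: [0.4505, -0.0382, 0.0772]
orientation: [[0.038, -0.999, -0.006], [-0.999, -0.038, 0.0], [-0.0, 0.006, -1.0]]
force: [-5.2, 4.9, 0.8]
finger_gap: 0.0002
grasp_force: 2.6
```

```bash
python3 -c "
from h import *
tq2()"
```

```text
t 15.43 theta 0.04 R 0.0591 F58 5.03 F [-5.24  4.92] Mz 0.042
   F58 from M 5.31 grasp 2.58
```

Emit:
send_rows:
  targets:
    - [[-0.02,-0.09,0],[0,0,0.012],0]
    - [[-0.02,-0.09,0],[0,0,0.012],0]
    - [[-0.02,-0.09,0],[0,0,0.012],0]

```text
clock: 15.68
tool_pos: [0.4532, -0.0375, 0.0772]
orientation: [[0.002, -1.0, -0.006], [-1.0, -0.002, 0.0], [-0.0, 0.006, -1.0]]
force: [-4.6, 4.4, 1.0]
finger_gap: 0.0001
grasp_force: 2.7
```

```bash
python3 -c "
from h import *
tq2()"
```

```text
t 15.68 theta 0.001 R 0.0591 F58 4.58 F [-4.58  4.43] Mz -0.039
   F58 from M 5.56 grasp 2.66
```

Emit:
send_rows:
  targets:
    - [[-0.02,-0.09,0],[0,0,0.012],0]
    - [[-0.02,-0.09,0],[0,0,0.012],0]
    - [[-0.02,-0.09,0],[0,0,0.012],0]

```text
clock: 15.93
tool_pos: [0.4559, -0.0369, 0.0772]
orientation: [[-0.034, -0.999, -0.006], [-0.999, 0.034, 0.0], [-0.0, 0.006, -1.0]]
force: [-5.4, 3.8, 1.3]
finger_gap: 0.0004
grasp_force: 2.7
```

```bash
python3 -c "
from h import *
tq2()"
```

```text
t 15.93 theta -0.039 R 0.0592 F58 5.54 F [-5.35  3.8 ] Mz 0.013
   F58 from M 5.74 grasp 2.74
```

Emit:
send_rows:
  targets:
    - [[-0.02,-0.09,0],[0,0,0.012],0]
    - [[-0.02,-0.09,0],[0,0,0.012],0]
    - [[-0.02,-0.09,0],[0,0,0.012],0]

```text
clock: 16.18
tool_pos: [0.4586, -0.0364, 0.0772]
orientation: [[-0.07, -0.998, -0.006], [-0.998, 0.07, 0.0], [0.0, 0.006, -1.0]]
force: [-5.9, 3.3, 1.0]
finger_gap: 0.0006
grasp_force: 2.8
```

```bash
python3 -c "
from h import *
tq2()"
```

```text
t 16.18 theta -0.078 R 0.0593 F58 6.19 F [-5.87  3.33] Mz -0.013
   F58 from M 5.77 grasp 2.82
```

Emit:
send_rows:
  targets:
    - [[-0.02,-0.09,0],[0,0,0.012],0]
    - [[-0.02,-0.09,0],[0,0,0.012],0]
    - [[-0.02,-0.09,0],[0,0,0.012],0]

```text
clock: 16.43
tool_pos: [0.4613, -0.036, 0.0772]
orientation: [[-0.106, -0.994, -0.006], [-0.994, 0.106, 0.0], [0.0, 0.006, -1.0]]
force: [-4.9, 3.5, 0.5]
finger_gap: 0.0006
grasp_force: 2.9
```

```bash
python3 -c "
from h import *
tq2();s=observe();print(np.round(s['wrist_torque'],3))"
```

```text
t 16.43 theta -0.117 R 0.0593 F58 5.38 F [-4.94  3.53] Mz 0.029
   F58 from M 6.03 grasp 2.9
[1.202 1.492 0.029]
```

Emit:
send_rows:
  targets:
    - [[-0.02,-0.09,0],[0,0,0.012],0]
    - [[-0.02,-0.09,0],[0,0,0.012],0]
    - [[-0.02,-0.09,0],[0,0,0.012],0]
    - [[-0.02,-0.09,0],[0,0,0.012],0]

```text
clock: 16.77
tool_pos: [0.4649, -0.0356, 0.0771]
orientation: [[-0.153, -0.988, -0.006], [-0.988, 0.153, 0.0], [0.001, 0.006, -1.0]]
force: [-5.1, 4.8, 0.5]
finger_gap: 0.0006
grasp_force: 3.0
```

```bash
python3 -c "
from h import *
tq2()"
```

```text
t 16.77 theta -0.169 R 0.0594 F58 5.93 F [-5.13  4.76] Mz 0.025
   F58 from M 6.42 grasp 3.01
```

Emit:
send_rows:
  targets:
    - [[-0.02,-0.09,0],[0,0,0.012],0]
    - [[-0.02,-0.09,0],[0,0,0.012],0]
    - [[-0.02,-0.09,0],[0,0,0.012],0]

```text
clock: 17.02
tool_pos: [0.4677, -0.0355, 0.0772]
orientation: [[-0.189, -0.982, -0.006], [-0.982, 0.189, 0.0], [0.001, 0.006, -1.0]]
force: [-5.4, 3.2, 1.1]
finger_gap: 0.0004
grasp_force: 3.1
```

```bash
python3 -c "
from h import *
tq2();s=observe();print(np.round(s['wrist_torque'],3))"
```

```text
t 17.02 theta -0.208 R 0.0595 F58 6.11 F [-5.44  3.21] Mz -0.075
   F58 from M 6.63 grasp 3.1
[ 1.155  1.567 -0.075]
```

Emit:
send_rows:
  targets:
    - [[-0.02,-0.09,0],[0,0,0.012],0]
    - [[-0.02,-0.09,0],[0,0,0.012],0]
    - [[-0.02,-0.09,0],[0,0,0.012],0]

```text
clock: 17.27
tool_pos: [0.4704, -0.0354, 0.0771]
orientation: [[-0.224, -0.975, -0.006], [-0.975, 0.224, 0.0], [0.001, 0.006, -1.0]]
force: [-6.1, 3.3, 1.5]
finger_gap: 0.0008
grasp_force: 3.2
```

```bash
python3 -c "
from h import *
tq2();s=observe();print(np.round(s['wrist_torque'],3))"
```

```text
t 17.27 theta -0.247 R 0.0596 F58 6.88 F [-6.1   3.33] Mz -0.056
   F58 from M 6.89 grasp 3.19
[ 1.207  1.593 -0.056]
```

Emit:
send_rows:
  targets:
    - [[-0.02,-0.09,0],[0,0,0.012],0]
    - [[-0.02,-0.09,0],[0,0,0.012],0]
    - [[-0.02,-0.09,0],[0,0,0.012],0]
    - [[-0.02,-0.09,0],[0,0,0.012],0]

```text
clock: 17.6
tool_pos: [0.474, -0.0355, 0.0771]
orientation: [[-0.27, -0.963, -0.006], [-0.963, 0.27, 0.0], [0.001, 0.006, -1.0]]
force: [-6.4, 3.4, 1.4]
finger_gap: 0.0006
grasp_force: 3.3
```

```bash
python3 -c "
from h import *
tq2()"
```

```text
t 17.6 theta -0.298 R 0.0597 F58 7.28 F [-6.39  3.4 ] Mz -0.014
   F58 from M 7.21 grasp 3.3
```

Emit:
send_rows:
  targets:
    - [[-0.02,-0.09,0],[0,0,0.012],0]
    - [[-0.02,-0.09,0],[0,0,0.012],0]
    - [[-0.02,-0.09,0],[0,0,0.012],0]
    - [[-0.02,-0.09,0],[0,0,0.012],0]

```text
clock: 17.93
tool_pos: [0.4775, -0.0358, 0.0771]
orientation: [[-0.316, -0.949, -0.007], [-0.949, 0.316, 0.0], [0.002, 0.006, -1.0]]
force: [-6.2, 3.4, 0.7]
finger_gap: 0.0003
grasp_force: 3.4
```

```bash
python3 -c "
from h import *
tq2();s=observe();print(np.round(s['wrist_torque'],3))"
```

```text
t 17.93 theta -0.349 R 0.0597 F58 7.16 F [-6.18  3.42] Mz -0.024
   F58 from M 7.25 grasp 3.42
[ 1.127  1.637 -0.024]
```

Emit:
send_rows:
  targets:
    - [[-0.02,-0.09,0],[0,0,0.012],0]
    - [[-0.02,-0.09,0],[0,0,0.012],0]
    - [[-0.02,-0.09,0],[0,0,0.012],0]
    - [[-0.02,-0.09,0],[0,0,0.012],0]

```text
clock: 18.27
tool_pos: [0.4811, -0.0363, 0.0771]
orientation: [[-0.362, -0.932, -0.007], [-0.932, 0.362, 0.0], [0.002, 0.007, -1.0]]
force: [-5.9, 3.8, 1.5]
finger_gap: 0.0008
grasp_force: 3.5
```

```bash
python3 -c "
from h import *
tq2()"
```

```text
t 18.27 theta -0.399 R 0.0598 F58 7.12 F [-5.9   3.85] Mz -0.017
   F58 from M 7.46 grasp 3.54
```

Emit:
send_rows:
  targets:
    - [[0,0.5,0],[0,0,0],0]
    - [[0,1.0,0],[0,0,0],0]
    - [[0,0,-3],[0,0,0],0]
    - [[0,0,-3],[0,0,0],0]
    - [[-1,0,-4],[0,0,0],0.1]
    - [[-4,0,-1],[0,0,0],0.25]
    - [[-4,0,0],[0,0,0],0.5]
    - [[-4,0,0],[0,0,0],0.5]
    - [[-4,0,0],[0,0,0],0.5]
    - [[0,0,0],[0,0,0],0.5]

```text
clock: 19.1
tool_pos: [0.5343, 0.133, 0.1882]
orientation: [[-0.355, -0.935, 0.005], [-0.935, 0.355, 0.002], [-0.004, -0.004, -1.0]]
force: [0.5, -1.1, -0.1]
finger_gap: 0.0327
grasp_force: 0.0
```

```bash
python3 - <<'E'
from h import *
s=observe();print(s['clock'],s['tool_pos'])
im,d=camera('top');save('t6',im);cv2.imwrite('pics/t6c.png',cv2.resize(im[320:400,340:480,::-1],None,fx=5,fy=5,interpolation=cv2.INTER_CUBIC))
r=blob(im,172,4,(405,362,425,378),100);p=blob(im,5,20,(403,362,422,371),80);print(r,p)
for y in range(359,374):
    hs=cv2.cvtColor(im,cv2.COLOR_RGB2HSV).astype(int)
    print(y,[(int(hs[y,x,0]),int(hs[y,x,1])) for x in range(408,421)])
E
```

```text
19.1 [0.53432743 0.13304257 0.18822505]
(np.float64(413.10593220338984), np.float64(370.38366718027737), 19) (np.float64(414.12766503981504), np.float64(366.9031595170819), 23)
359 [(83, 18), (85, 13), (79, 21), (6, 20), (9, 141), (8, 118), (60, 6), (15, 20), (165, 10), (60, 8), (100, 7), (100, 6), (90, 8)]
360 [(85, 13), (79, 18), (77, 20), (90, 13), (60, 11), (150, 6), (150, 6), (0, 6), (30, 6), (150, 11), (60, 4), (98, 10), (98, 9)]
361 [(83, 18), (86, 16), (83, 18), (85, 16), (84, 17), (53, 20), (18, 31), (105, 11), (0, 6), (60, 12), (0, 0), (120, 5), (110, 14)]
362 [(90, 16), (95, 14), (79, 18), (90, 20), (90, 14), (95, 19), (50, 13), (18, 28), (30, 17), (30, 26), (30, 12), (45, 11), (0, 0)]
363 [(78, 13), (85, 16), (81, 19), (85, 16), (83, 10), (38, 10), (12, 59), (9, 113), (10, 104), (11, 55), (150, 5), (30, 6), (0, 5)]
364 [(48, 11), (45, 16), (42, 15), (5, 17), (1, 105), (8, 141), (11, 158), (11, 160), (9, 129), (11, 68), (23, 13), (40, 11), (70, 11)]
365 [(43, 15), (43, 14), (51, 15), (6, 30), (1, 121), (7, 182), (11, 176), (9, 172), (6, 112), (14, 34), (42, 10), (47, 15), 
[... 376 characters left out ...]
13), (45, 10), (43, 12), (49, 14)]
369 [(45, 13), (39, 12), (45, 14), (8, 34), (2, 116), (9, 175), (12, 180), (9, 184), (12, 45), (47, 12), (49, 13), (47, 12), (47, 15)]
370 [(49, 14), (43, 15), (45, 10), (11, 33), (3, 119), (8, 177), (10, 176), (7, 175), (9, 44), (49, 14), (43, 16), (43, 15), (41, 13)]
371 [(45, 14), (43, 12), (43, 12), (12, 35), (1, 116), (1, 175), (2, 173), (1, 171), (9, 42), (51, 12), (45, 14), (45, 10), (43, 15)]
372 [(48, 11), (36, 10), (45, 15), (10, 39), (1, 121), (1, 182), (0, 174), (0, 171), (8, 50), (45, 11), (45, 11), (49, 14), (45, 14)]
373 [(60, 6), (45, 6), (90, 3), (5, 34), (0, 111), (0, 118), (0, 125), (1, 142), (1, 83), (80, 9), (42, 13), (70, 8), (53, 10)]
```

View pics/t6c.png

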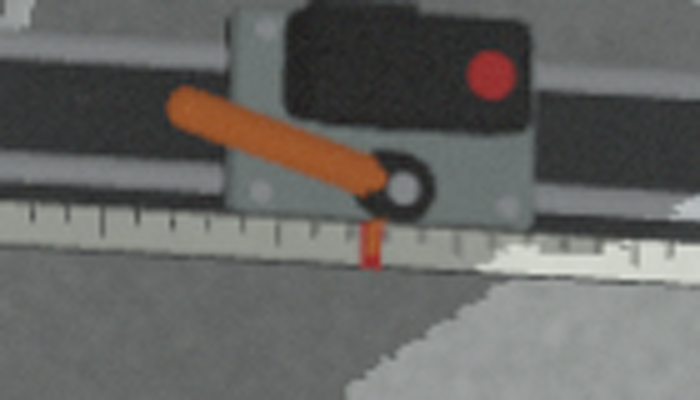

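```bash
cat >> h.py <<'E'
def tri(a,b):
    (o1,d1),(o2,d2)=ray('top',*a),ray('side',*b)
    k=np.linalg.lstsq(np.c_[d1,-d2],o2-o1,rcond=None)[0];x1,x2=o1+k[0]*d1,o2+k[1]*d2
    return (x1+x2)/2,np.linalg.norm(x1-x2)
def pot(t,s):
    out=[]
    for im,(cx,cy) in((t,(329,206)),(s,(302,235))):
        g=im.max(2);k=np.zeros(g.shape,np.uint8);cv2.circle(k,(cx,cy),14,1,-1)
        m=((g<70)&(k>0)).astype(np.uint8);n,l,st_,c=cv2.connectedComponentsWithStats(m);i=1+st_[1:,4].argmax()
        out.append((tuple(c[i]),st_[i].tolist()))
    return out
E
python3 - <<'E'
from h import *
t=cv2.imread('pics/top0.png')[:,:,::-1].copy();s=cv2.imread('pics/side0.png')[:,:,::-1].copy()
k=pot(t,s);print(k)
K,e=tri(k[0][0],k[1][0]);print('knob',K,e,at_z('top',*k[0][0],.09),at_z('side',*k[1][0],.09))
ct=blob(t,5,20,(330,180,360,210),120);cs=blob(s,5,20,(275,215,300,245),120);C,e=tri(ct[:2],cs[:2]);print('clip',ct,cs,C,e)
print('az',np.arctan2(*(C-K)[1::-1]))
L=H+.052*EX+.013*EY;print('lens',L,'want',np.arctan2(*(L-K[:2])[::-1]))
E
```

```text
[((np.float64(327.97872340425533), np.float64(207.96595744680852)), [320, 200, 17, 17, 235]), ((np.float64(298.812865497076), np.float64(233.76608187134502)), [293, 226, 13, 17, 171])]
knob [0.67512885 0.01416878 0.08842652] 0.001973094673840386 [0.67374493 0.01422663 0.09      ] [0.67574749 0.01527351 0.09      ]
clip (np.float64(343.9873141504549), np.float64(194.34784377542718), 149) (np.float64(288.8473079171267), np.float64(227.99597324154055), 64) [ 0.70021682 -0.00988981  0.07119953] 0.0044516172318981246
az -0.7644562177801576
lens [ 0.5222151 -0.0969571] want -2.5131562569751758
```

```bash
python3 - <<'E'
from h import *
plan([.675,.0142,.15],-.70,11)
print(np.round(observe()['q'],2))
E
```

```text
from [0.5326 0.1307 0.1878] -1.934 F [-1.36 -0.75  0.14] t 19.15
[[[0.53,-1.59,0.34],[0,0,-0.112],0],[[0.7,-1.51,0.35],[0,0,-0.112],0],[[0.87,-1.43,0.34],[0,0,-0.113],0],[[1.03,-1.33,0.34],[0,0,-0.112],0],[[1.16,-1.2,0.35],[0,0,-0.112],0],[[1.29,-1.06,0.34],[0,0,-0.112],0],[[1.41,-0.91,0.34],[0,0,-0.113],0],[[1.49,-0.75,0.35],[0,0,-0.112],0],[[1.57,-0.57,0.34],[0,0,-0.112],0],[[1.63,-0.4,0.34],[0,0,-0.112],0],[[1.66,-0.21,0.35],[0,0,-0.112],0]]
[ 0.54  0.28 -0.24  0.   -1.05 -0.9 ]
```

Emit:
send_rows:
  targets:
    - [[0.55,-1.6,0.35],[0,0,-0.112],0.5]
    - [[0.7,-1.5,0.35],[0,0,-0.112],0.5]
    - [[0.85,-1.45,0.35],[0,0,-0.112],0.5]
    - [[1.05,-1.35,0.35],[0,0,-0.112],0.5]
    - [[1.15,-1.2,0.35],[0,0,-0.112],0.5]
    - [[1.3,-1.05,0.35],[0,0,-0.112],0.5]
    - [[1.4,-0.9,0.35],[0,0,-0.112],0.5]
    - [[1.5,-0.75,0.35],[0,0,-0.112],0.5]
    - [[1.55,-0.55,0.35],[0,0,-0.112],0.5]
    - [[1.65,-0.4,0.35],[0,0,-0.112],0.5]
    - [[1.65,-0.2,0.35],[0,0,-0.112],0.5]
    - [[0,0,0],[0,0,0],0.5]

```text
clock: 20.15
tool_pos: [0.6741, 0.0074, 0.1482]
orientation: [[0.761, -0.649, -0.0], [-0.649, -0.761, -0.001], [0.0, 0.001, -1.0]]
force: [-0.5, 0.2, 0.0]
finger_gap: 0.0436
grasp_force: 0.0
```

```bash
python3 - <<'E'
from h import *
plan([.675,.0142,.11],-.70,2)
plan([.675,.0142,.0775],-.70,2,np.array([.675,.0142,.11]),-.7)
E
```

```text
from [0.6741 0.0074 0.1482] -0.707 F [-0.48  0.16  0.05] t 20.15
[[[-0.19,-0.29,1.91],[0,0,-0.003],0],[[-0.18,-0.28,1.91],[0,0,-0.004],0]]
from [0.675  0.0142 0.11  ] -0.7 F [-0.48  0.16  0.05] t 20.15
[[[0.0,-0.0,1.62],[0,0,-0.0],0],[[0.0,-0.0,1.63],[0,0,-0.0],0]]
```

Emit:
send_rows:
  targets:
    - [[-0.2,-0.3,1.0],[0,0,0],0.5]
    - [[-0.2,-0.3,1.0],[0,0,0],0.5]
    - [[0,0,1.5],[0,0,0],0.5]
    - [[0,0,0],[0,0,0],0.5]
    - [[0,0,0],[0,0,0],0.5]

```text
clock: 20.57
tool_pos: [0.6729, 0.0174, 0.1128]
orientation: [[0.761, -0.649, -0.003], [-0.649, -0.761, -0.001], [-0.002, 0.003, -1.0]]
force: [-0.5, 0.0, 0.9]
finger_gap: 0.0437
grasp_force: 0.0
```

```bash
python3 - <<'E'
from h import *
plan([.675,.0142,.0785],-.70,3)
E
```

```text
from [0.6729 0.0174 0.1128] -0.706 F [-0.52  0.02  0.92] t 20.57
[[[0.12,0.04,1.14],[0,0,-0.002],0],[[0.13,0.03,1.15],[0,0,-0.002],0],[[0.12,0.04,1.14],[0,0,-0.002],0]]
```

Emit:
send_rows:
  targets:
    - [[0.12,0.04,1.2],[0,0,0],0.5]
    - [[0.12,0.04,1.2],[0,0,0],0.5]
    - [[0.12,0.04,1.0],[0,0,0],0.5]
    - [[0,0,0],[0,0,0],0.5]
    - [[0,0,0],[0,0,0],0.4]
    - [[0,0,0],[0,0,0],0.3]
    - [[0,0,0],[0,0,0],0.2]
    - [[0,0,0],[0,0,0],0.1]
    - [[0,0,0],[0,0,0],0.1]
    - [[0,0,0],[0,0,0],0.1]
    - [[0,0,0],[0,0,0],0.1]
  grip_force: 20

```text
clock: 21.48
tool_pos: [0.6765, 0.0133, 0.0807]
orientation: [[0.76, -0.649, 0.001], [-0.649, -0.76, -0.0], [0.001, -0.0, -1.0]]
force: [-1.4, -1.5, 2.1]
finger_gap: 0.0232
grasp_force: 20.0
```

Emit:
send_rows:
  targets:
    - [[0,0,0],[0,0,0.06],0.1]
    - [[0,0,0],[0,0,0.1],0.1]
    - [[0,0,0],[0,0,0.12],0.1]
    - [[0,0,0],[0,0,0.12],0.1]
    - [[0,0,0],[0,0,0.12],0.1]
    - [[0,0,0],[0,0,0.12],0.1]
    - [[0,0,0],[0,0,0.12],0.1]
    - [[0,0,0],[0,0,0.12],0.1]

```text
clock: 22.15
tool_pos: [0.6771, 0.0141, 0.0807]
orientation: [[-0.021, -1.0, 0.002], [-1.0, 0.021, 0.001], [-0.001, -0.002, -1.0]]
force: [0.5, 0.6, 1.0]
finger_gap: 0.0236
grasp_force: 20.0
```

Emit:
send_rows:
  targets:
    - [[0,0,0],[0,0,0.12],0.1]
    - [[0,0,0],[0,0,0.12],0.1]
    - [[0,0,0],[0,0,0.12],0.1]
    - [[0,0,0],[0,0,0.12],0.1]
    - [[0,0,0],[0,0,0.12],0.1]
    - [[0,0,0],[0,0,0.12],0.1]
    - [[0,0,0],[0,0,0.1],0.1]
    - [[0,0,0],[0,0,0.05],0.1]
    - [[0,0,0],[0,0,0],0.1]
    - [[0,0,0],[0,0,0],0.1]

```text
clock: 22.98
tool_pos: [0.6773, 0.0138, 0.0806]
orientation: [[-0.773, -0.634, 0.002], [-0.634, 0.773, 0.0], [-0.002, -0.001, -1.0]]
force: [1.5, 0.2, 0.8]
finger_gap: 0.0232
grasp_force: 20.0
```

```bash
python3 - <<'E'
from h import *
s=observe();o=np.array(s['orientation']);print(s['clock'],s['tool_pos'],np.arctan2(o[1,0],o[0,0]),s['force'],s['wrist_torque'])
t,_=camera('top');sd,_=camera('side');save('t7',t);save('s7',sd)
c=np.hstack([cv2.resize(t[150:260,270:400],None,fx=3,fy=3),cv2.resize(sd[170:280,240:370],None,fx=3,fy=3)]);save('c7',c)
print(blob(sd,5,20,(270,215,340,275),120),blob(t,5,20,(300,180,360,245),120))
E
```

```text
22.9833 [0.6772936  0.0138462  0.08062886] -2.4551032405603994 [1.5105926  0.15672676 0.82039585] [ 0.09355532 -0.60445359 -0.03896759]
(np.float64(317.09379441023214), np.float64(246.21506395073425), 9) (np.float64(342.2183154624332), np.float64(228.07608077899442), 139)
```

View pics/c7.png

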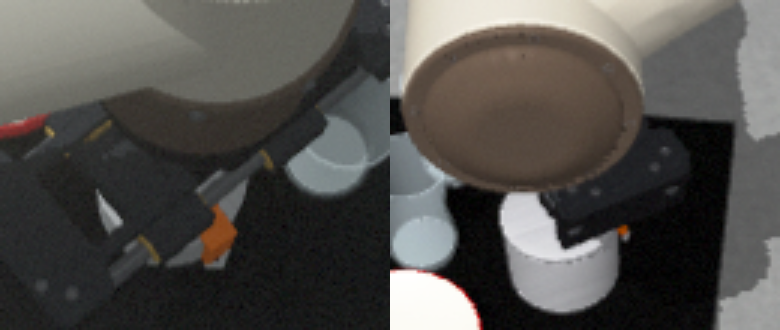

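Emit:
send_rows:
  targets:
    - [[0,0,0],[0,0,0],0.3]
    - [[0,0,0],[0,0,0],0.45]
    - [[0,0,0],[0,0,0],0.5]
    - [[0,0,-2],[0,0,0],0.5]
    - [[0,0,-3],[0,0,0],0.5]
    - [[0,0,-3],[0,0,0],0.5]
    - [[0,3,-2],[0,0,0],0.5]
    - [[0,4,0],[0,0,0],0.5]
    - [[-2,3.5,0],[0,0,0],0.5]
    - [[-2,3.5,0],[0,0,0],0.5]
    - [[-2,3.5,0],[0,0,0],0.5]
    - [[-2,3.5,0],[0,0,0],0.5]

```text
clock: 24.08
tool_pos: [0.6042, 0.2281, 0.18]
orientation: [[-0.775, -0.632, -0.001], [-0.632, 0.775, -0.0], [0.001, 0.0, -1.0]]
force: [1.4, 0.2, 0.1]
finger_gap: 0.044
grasp_force: 0.0
```

```bash
python3 - <<'E'
from h import *
s=observe();print(s['clock'],s['tool_pos'])
t,_=camera('top');sd,_=camera('side');save('t8',t);save('s8',sd)
k=pot(t,sd);K,e=tri(k[0][0],k[1][0]);print(k,'knob',K,e)
ct=blob(t,5,20,(305,185,360,245),120);cs=blob(sd,5,20,(270,215,340,275),120);C,e=tri(ct[:2],cs[:2]);print(ct,cs,C,e)
L=H+.052*EX+.013*EY
for z in(.06,.07): c=at_z('top',*ct[:2],z);print('top z',z,c,np.arctan2(*(c-K)[1::-1]))
print('az',np.arctan2(*(C-K)[1::-1]),'want',np.arctan2(*(L-K[:2])[::-1]))
for n,c in(('lens','top'),('lens','side')):
    for r in nets.place_of(n,c)[:1]: print(n,at_z(c,*px(r['location']),.087),r['p'])
for n in('pot_clip',):
  for c in('top','side'):
    for r in nets.place_of(n,c)[:4]: print(c,round(r['p'],2),px(r['location']),at_z(c,*px(r['location']),.056))
o=cv2.imread('pics/top0.png')[:,:,::-1]
c=np.hstack([cv2.resize(t[130:250,250:420],None,fx=2.35,fy=2.35),cv2.resize(t[320:400,330:450],None,fx=3,fy=3.525)]);save('c8',c);print(c.shape)
E
```

```text
24.0833 [0.60424741 0.22812253 0.17999321]
[((np.float64(327.60185185185185), np.float64(203.58333333333334)), [319, 195, 17, 18, 216]), ((np.float64(293.0), np.float64(225.0)), [293, 225, 1, 1, 1])] knob [0.67986205 0.01576521 0.11213024] 0.010278158576735745Traceback (most recent call last):
  File "<stdin>", line 5, in <module>
TypeError: 'NoneType' object is not subscriptable
```

```bash
python3 - <<'E'
from h import *
t=cv2.imread('pics/t8.png')[:,:,::-1].copy();o=cv2.imread('pics/top0.png')[:,:,::-1].copy()
k=(327.6,203.6);K=at_z('top',*k,.0884);print('knob',K)
ct=blob(t,5,20,(305,185,370,245),120);L=H+.052*EX+.013*EY
for z in(.06,.071): c=at_z('top',*ct[:2],z);print(ct,'top z',z,c,np.arctan2(*(c-K)[1::-1]),np.linalg.norm((c-K)[:2]))
print('want',np.arctan2(*(L-K[:2])[::-1]))
f=lambda i:cv2.resize(i[150:250,270:400],None,fx=3,fy=3,interpolation=cv2.INTER_CUBIC)
save('c8',np.hstack([f(o),f(t)]))
E
```

```text
knob [0.68035479 0.01456627 0.0884    ]
(np.float64(340.9450087011549), np.float64(227.1703844328429), 176) top z 0.06 [ 0.652311   -0.00524193  0.06      ] -2.5266302181180276 0.03433393084926978
(np.float64(340.9450087011549), np.float64(227.1703844328429), 176) top z 0.071 [ 0.65015177 -0.00447551  0.071     ] -2.579076944676152 0.035704510848797416
want -2.5273714926970205
```

View pics/c8.png

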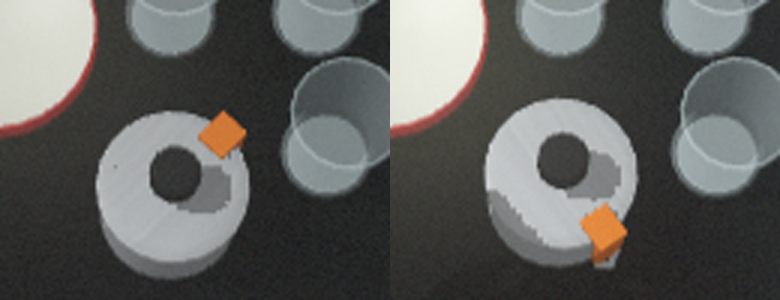

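```bash
python3 - <<'E'
from h import *
t,d=camera('top')
for n,z in(('pot',.006),('pot_knob',.092),('pot_clip',.056),('glass0',.006)):
    for r in nets.place_of(n,'top')[:4]: u,v=px(r['location']);print(n,round(r['p'],2),int(u),int(v),np.round(at_z('top',u,v,z),4))
d0=np.load('topd.npy')
for nm,dd in(('before',d0),('after',d)):
    # lid-level points from depth
    P=[]
    for v in range(180,245):
        for u in range(295,365):
            if dd[v,u]>0:
                X=at_d('top',u,v,dd[v,u]);P.append(X)
    P=np.array(P);print(nm,np.histogram(P[:,2],bins=[-.01,.02,.04,.06,.066,.07,.074,.078,.082,.09,.1,.11])[0])
    l=P[(P[:,2]>.066)&(P[:,2]<.082)];k=P[P[:,2]>.092]
    (c,R)=cv2.minEnclosingCircle(l[:,:2].astype(np.float32)*1000);print('lid',c,R,np.median(l[:,2]),'knob',k.mean(0),len(k))
E
```

```text
pot 0.84 325 216 [0.68   0.0143 0.006 ]
pot 0.81 464 188 [ 0.7224 -0.2052  0.006 ]
pot_knob 0.96 327 200 [0.6846 0.0149 0.092 ]
pot_knob 0.62 487 169 [ 0.7263 -0.2105  0.092 ]
pot_clip 0.96 452 156 [ 0.7574 -0.1741  0.056 ]
pot_clip 0.94 344 237 [ 0.6384 -0.0106  0.056 ]
pot_clip 0.43 149 247 [0.6273 0.2664 0.056 ]
glass0 0.96 321 155 [0.7784 0.0185 0.006 ]
glass0 0.87 374 156 [ 0.7765 -0.0644  0.006 ]
glass0 0.77 379 202 [ 0.7011 -0.0698  0.006 ]
glass0 0.55 413 367 [ 0.4507 -0.1114  0.006 ]Traceback (most recent call last):
  File "<stdin>", line 12, in <module>
  File "h.py", line 11, in at_d
    o,d=ray(cam,u,v);return o+d*dep
        ~~~^^^^^^^^^
  File "h.py", line 5, in ray
    c=calibration(cam);K=np.array([[c['fx'],0,c['cx']],[0,c['fy'],c['cy']],[0,0,1]])
ValueError: time passes only in moves, steps and waits
```

```bash
python3 - <<'E'
from h import *
plan([.678,.0142,.125],-2.455,7)
E
```

```text
from [0.6054 0.2256 0.1798] -2.458 F [ 0.05  0.63 -0.35] t 24.43
[[[1.1,-3.0,0.78],[0,0,-0.0],0],[[1.11,-2.99,0.79],[0,0,-0.001],0],[[1.1,-3.0,0.78],[0,0,-0.0],0],[[1.11,-2.99,0.78],[0,0,-0.001],0],[[1.11,-3.0,0.78],[0,0,-0.0],0],[[1.11,-2.99,0.79],[0,0,-0.001],0],[[1.11,-2.99,0.78],[0,0,-0.0],0]]
```

Emit:
send_rows:
  targets:
    - [[1.1,-3.0,0.5],[0,0,0],0.5]
    - [[1.1,-3.0,0.5],[0,0,0],0.5]
    - [[1.1,-3.0,0.5],[0,0,0],0.5]
    - [[1.1,-3.0,0.5],[0,0,0],0.5]
    - [[1.1,-3.0,0.5],[0,0,0],0.5]
    - [[1.1,-3.0,1.0],[0,0,0],0.5]
    - [[1.1,-3.0,1.0],[0,0,0],0.5]
    - [[0,0,0],[0,0,0],0.5]
    - [[0,0,0],[0,0,0],0.5]

```text
clock: 25.18
tool_pos: [0.6782, 0.0118, 0.1338]
orientation: [[-0.778, -0.628, -0.002], [-0.628, 0.778, -0.001], [0.002, 0.001, -1.0]]
force: [0.8, 0.2, 1.3]
finger_gap: 0.0436
grasp_force: 0.0
```

```bash
python3 - <<'E'
from h import *
plan([.678,.0142,.0785],-2.455,4)
E
```

```text
from [0.6782 0.0118 0.1338] -2.462 F [0.77 0.24 1.28] t 25.18
[[[-0.03,0.05,1.38],[0,0,-0.002],0],[[-0.04,0.05,1.39],[0,0,-0.002],0],[[-0.03,0.05,1.38],[0,0,-0.001],0],[[-0.04,0.05,1.38],[0,0,-0.002],0]]
```

Emit:
send_rows:
  targets:
    - [[-0.04,0.05,1.5],[0,0,0],0.5]
    - [[-0.04,0.05,1.5],[0,0,0],0.5]
    - [[-0.04,0.05,1.4],[0,0,0],0.5]
    - [[-0.04,0.05,1.0],[0,0,0],0.5]
    - [[0,0,0],[0,0,0],0.5]
    - [[0,0,0],[0,0,0],0.35]
    - [[0,0,0],[0,0,0],0.25]
    - [[0,0,0],[0,0,0],0.1]
    - [[0,0,0],[0,0,0],0.1]
    - [[0,0,0],[0,0,0],0.1]
    - [[0,0,0],[0,0,0],0.1]

```text
clock: 26.1
tool_pos: [0.6797, 0.0178, 0.0823]
orientation: [[-0.774, -0.633, 0.003], [-0.633, 0.774, -0.0], [-0.002, -0.002, -1.0]]
force: [0.8, -1.2, 3.8]
finger_gap: 0.0232
grasp_force: 20.0
```

Emit:
send_rows:
  targets:
    - [[0.12,0.1,0],[0,0,-0.01],0.1]
    - [[0.12,0.1,0],[0,0,-0.01],0.1]
    - [[0.12,0.1,0],[0,0,-0.01],0.1]
    - [[0.14,0.1,0],[0,0,0],0.1]
    - [[0,0,0],[0,0,0],0.1]
    - [[0,0,0],[0,0,0],0.1]

```text
clock: 26.6
tool_pos: [0.6741, 0.0183, 0.0826]
orientation: [[-0.754, -0.656, 0.005], [-0.656, 0.754, 0.001], [-0.004, -0.003, -1.0]]
force: [4.8, 1.4, 5.6]
finger_gap: 0.0237
grasp_force: 20.0
```

Emit:
send_rows:
  targets:
    - [[0,0,0],[0,0,0],0.3]
    - [[0,0,0],[0,0,0],0.45]
    - [[0,0,0],[0,0,0],0.5]
    - [[0,0,-2],[0,0,0],0.5]
    - [[0,0,-3],[0,0,0],0.5]
    - [[0,0,-3],[0,0,0],0.5]
    - [[0,3,-2],[0,0,0],0.5]
    - [[0,4,0],[0,0,0],0.5]
    - [[-2,3.5,0],[0,0,0],0.5]
    - [[-2,3.5,0],[0,0,0],0.5]
    - [[-2,3.5,0],[0,0,0],0.5]
    - [[-2,3.5,0],[0,0,0],0.5]

```text
clock: 27.6
tool_pos: [0.592, 0.2296, 0.1794]
orientation: [[-0.756, -0.655, -0.006], [-0.655, 0.756, -0.002], [0.006, 0.002, -1.0]]
force: [1.3, -0.2, 0.2]
finger_gap: 0.0435
grasp_force: 0.0
```

```bash
python3 - <<'E'
from h import *
s=observe();print(s['clock'],s['tool_pos'])
t,_=camera('top');save('t9',t)
k=pot(t,t)[0];K=at_z('top',*k[0],.0884);print('knob',k,K)
ct=blob(t,5,20,(305,185,370,245),120);L=H+.052*EX+.013*EY
for z in(.06,.071): c=at_z('top',*ct[:2],z);print(ct,z,np.arctan2(*(c-K)[1::-1]),np.linalg.norm((c-K)[:2]))
print('want',np.arctan2(*(L-K[:2])[::-1]))
for n,z in(('pot',.006),('lens',.087),('glass0',.006),('saucers',.006)):
    for r in nets.place_of(n,'top')[:3]: u,v=px(r['location']);print(n,round(r['p'],2),int(u),int(v),np.round(at_z('top',u,v,z),4))
E
```

```text
27.6 [0.59203291 0.22961009 0.17939431]
knob ((np.float64(326.32286995515693), np.float64(206.56502242152467)), [318, 198, 17, 18, 223]) [0.67614157 0.01642119 0.0884    ]
(np.float64(340.3475082840621), np.float64(229.6160743291534), 170) 0.06 -2.4941012526932185 0.03435343055621223
(np.float64(340.3475082840621), np.float64(229.6160743291534), 170) 0.071 -2.54660411294637 0.035627898390356474
want -2.506739473930275
pot 0.85 325 216 [0.6794 0.014  0.006 ]
pot 0.84 467 187 [ 0.7234 -0.2086  0.006 ]
pot 0.46 410 316 [ 0.5243 -0.1104  0.006 ]
lens 0.94 410 314 [ 0.5261 -0.0944  0.087 ]
glass0 0.78 380 199 [ 0.707  -0.0726  0.006 ]
glass0 0.75 373 155 [ 0.7776 -0.0627  0.006 ]
glass0 0.66 327 155 [0.778  0.0097 0.006 ]
saucers 0.67 266 166 [0.7605 0.1064 0.006 ]
```

```bash
python3 -c "
from h import *
print(manip.sign_off())"
```

```text
the job is handed in; nothing more can be done
None
```

I've handed the job in, with no verdict shown: the carriage pointer is about 0.5 mm from the middle of the red mark, the lever is re-tightened to roughly 7 N (estimated from noisy force readings), and the steel pot's clip faces the lens to within about 2–3°, with the pot about 3 mm from where it stood and the glasses and saucers not touched.

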